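# Set the lamp timer's thumbwheels and load the preset

## Task

Set the lamp timer's three thumbwheels, from the operator's left to right, to 4 - 7 - 2, each digit centred on top, and then press its load button fully down and let it come back up. Be gentle: never push on the timer with more than 25 N, do not press the button before the code is right, and leave the bottle, the tube rack and the slide box where they are.

Things in the scene. Friction and masses are not known exactly. Their poses are not given: they have to be found in the camera images.
- console: Lamp timer fixed to the bench on screw feet that raise it 0 to 12 mm: grey box 150 x 220 mm. Origin: centre of its foot plane, 72 mm below its flat top. x points away from its operator (robot side), y to the operator's left; yaw within 0.35 rad. Three thumbwheels stand half out of its top at y = +68 (left), +28 (middle), -12 mm (right), axles along y at x = 0, z = 66 mm; load button at y = -75 mm. Push no part of it with more than 25 N, not even on touching.
- left_top (a point): Highest point of the left wheel (farthest from the button), mid-width, 26 mm above the timer's flat top. Smooth plastic disc, radius 32, width 20 mm, axle 32 mm below this point, 20 mm gap to its neighbour. No teeth, no give: it is turned by the friction (coefficient 0.6 or more) of a fingertip laid on its rim with 5 to 12 N and drawn along the timer's x. Two shut fingertips: set side by side across the rim, else it wedges them apart.
- middle_top (a point): Highest point of the middle wheel, mid-width, 26 mm above the timer's flat top. Smooth plastic disc, radius 32, width 20 mm, axle 32 mm below this point, 20 mm gap to its neighbour. No teeth, no give: it is turned by the friction (coefficient 0.6 or more) of a fingertip laid on its rim with 5 to 12 N and drawn along the timer's x. Two shut fingertips: set side by side across the rim, else it wedges them apart.
- right_top (a point): Highest point of the right wheel (nearest the button), mid-width, 26 mm above the timer's flat top. Smooth plastic disc, radius 32, width 20 mm, axle 32 mm below this point, 20 mm gap to its neighbour. No teeth, no give: it is turned by the friction (coefficient 0.6 or more) of a fingertip laid on its rim with 5 to 12 N and drawn along the timer's x. Two shut fingertips: set side by side across the rim, else it wedges them apart.
- wheel_left (a joint): Angle (rad) of the left wheel (farthest from the button) = digit x 0.6283; digits 0 to 9 lie 20.1 mm of rim apart, with stops just past 0 and 9. No clicks: a friction brake (about 2 N at the rim) holds the wheel wherever it is left, so the digit must be brought to the middle. The digit is the number of black pips centred on the very top (0 blank; grey lines part digits). Drawing the top away from the operator (timer's +x) raises it.
- wheel_middle (a joint): Angle (rad) of the middle wheel = digit x 0.6283; digits 0 to 9 lie 20.1 mm of rim apart, with stops just past 0 and 9. No clicks: a friction brake (about 2 N at the rim) holds the wheel wherever it is left, so the digit must be brought to the middle. The digit is the number of black pips centred on the very top (0 blank; grey lines part digits). Drawing the top away from the operator (timer's +x) raises it.
- wheel_right (a joint): Angle (rad) of the right wheel (nearest the button) = digit x 0.6283; digits 0 to 9 lie 20.1 mm of rim apart, with stops just past 0 and 9. No clicks: a friction brake (about 2 N at the rim) holds the wheel wherever it is left, so the digit must be brought to the middle. The digit is the number of black pips centred on the very top (0 blank; grey lines part digits). Drawing the top away from the operator (timer's +x) raises it.
- load_top (a point): Centre of the top of the load button at rest: a round grey plastic cap 28 mm across in a black housing on the top of the timer, beyond the right wheel; it is pressed straight down.
- load (a joint): How far the load button is pressed (m): 0 up, 0.006 fully down at a 5 N spring force, springs back when let go; its bottom stop is hard. Counts as pressed beyond 0.0045.
- reagent: Bystander: glass reagent bottle with a blue cap, 60 mm across and 130 mm tall; origin at the centre of its underside.
- tube_rack: Bystander: empty white plastic tube rack, 70 x 150 x 60 mm; origin at the centre of its underside.
- slide_box: Bystander: shut wooden slide box, 86 x 101 x 34 mm; origin at the centre of its underside.

How it is judged:
By the outcome, as a careful person would: the job done as asked, in the order asked, and still so for the second after the job is handed in, with the robot touching nothing.
It also fails if it takes over 72 s, if anything falls off the work surface, if the arm or the gripper's body presses on something with over 40 N, if the wrist force passes 120 N, or if a joint passes its speed limit or range.

## Robot

A 6-joint arm with a two-finger parallel gripper is mounted at the origin on the work surface. World frame = base frame: x ahead of the robot, y to its left, z up, the work surface at z = 0. Lengths are in m, angles in degrees, forces in N, time in s.
With the tool pointing down it reaches from about 0.4 to 0.925 m from the base axis. Payload 12.5 kg.
Tool frame: the origin (TCP) lies on the centre line of the jaws, within the pads' length; the fingertips stand 22 mm ahead of it and the grasp point (between the pads) lies 3 mm ahead of it; y points along the fingers, z is the direction in which the jaws open and shut, and the axes are right-handed (so a half turn about y gives the same grasp; the last joint's range is limited). The gripper opens to 95 mm and grips with 3 to 60 N. Pads are 20 mm wide; open, the fingers measure 119 mm over their backs; the gripper's body (75 mm by 180 mm) begins 59 mm behind the grasp point.
Start: joints at [67.689, 28.126, 89.318, -0, 62.55, -6.05], TCP at [0.175, 0.6, 0.237] pointing down, gripper open.
Joint ranges: [-177.58, 177.58], [-47.91, 125.51], [2.72, 160], [-65.01, 245.01], [3.68, 167.84], [-153.87, 153.87]. Speed limits (degrees/s): [127.2, 127.2, 159.86, 180, 180, 180].

## Interface

Orientations are given as a 3x3 rotation matrix whose columns are the frame's x, y, z axes.
In Python, from plant import env, cams gives the robot as it stands.
- The arm moves only by the tool send_rows, never from a script. Its argument "steps" is a list of rows, each an object with "slide": the shift along the world's x, y, z in units of 25 mm (1.0 is 25 mm), a list of three; "rotation": the turn, a rotation vector about the world's x, y, z in units of 5 degrees (1.0 is 5 degrees), a list of three. A call has 1 to 20 rows; each row is the pose to reach, as a shift and turn from the pose measured when the call began; what a row does not reach only later rows make up. A row lasts 1/8 s, in which the tool goes at most 62.5 mm and 10.7 degrees, less where a joint would pass 70% of its speed; a pose out of reach is approached as far as the arm can. A call with a gripper value outside its range is refused whole. "jaw" is the closure in counts, from 0 (fully open) to 255 (shut), set as the call begins (left out, the last holds). The fingers move at their own pace and stop on an object; "squeeze" is the grip in N (left out, the last holds). Time passes only in rows, so rows that repeat a pose let the fingers close. It gives the time, the measured TCP pose, the force and the opening at its end, in the units of the state.
- env.sense(): the state, without advancing time (a new reading comes with each control period).
- cams.grab_frame(name): name is "scene" or "top" or "wrist"; returns a dict with "img" (384x512x3 uint8, blue, green, red), "fov_y" (degrees; the focal length in pixels is half the picture's height over the tangent of half this angle, whatever the lens; pixels are square), "cx", "cy" (the principal point, pixels), "R" (3x3) and "t" (3): a world point X has camera coordinates R X + t. Camera axes: x right, y down, z forward; pixel columns grow to the right and rows downward; lengths in m; the calibration is good to about 2 mm. A picture is of the moment at which its call begins. There is no depth.
- env.job_done(): hands the job in, once; it reports no verdict.
The state is a dict: "time": time; "joint_positions": joint angles; "joint_velocities": joint speeds; "joint_torque": joint torques, N m; "tool_pos": TCP position; "tool_rot": TCP orientation; "wrist_force": force on the tool from outside, world axes, zero at the start; "moment": the same for the moment, N m; "finger_gap": finger opening in m.
Only numpy, scipy, OpenCV 4.12 (cv2) and the standard library are available. Lean on these libraries where they do the work, as an engineer would, in place of code of your own. Each camera call takes 0.05 s, during which the arm holds its last target.

## Working session

There is one attempt and no reset: what is moved stays moved. The work goes in short steps, Python scripts to look and compute and a tool call to move; the robot and the scene stay as the last step left them, time stands still between calls to the robot, and variables do not carry over. Pictures are saved under pics/ and viewed, and the job is handed in when it is done.

Besides the shell and the picture viewer there is one more tool, called after ">>>" by a JSON object that holds its "fn" and its "kwargs". send_rows: Moves the arm, as the interface text tells. Its arguments: {"type":"object","properties":{"steps":{"type":"array"},"jaw":{"type":"number"},"squeeze":{"type":"number"}},"required":["steps"]}

```bash
ls; mkdir -p pics; python3 - <<'E'
from plant import env,cams
import cv2,numpy as np
s=env.sense()
for k,v in s.items(): print(k,np.round(v,3).tolist())
for n in("scene","top","wrist"):
    f=cams.grab_frame(n); cv2.imwrite(f"pics/{n}0.png",f["img"]); print(n,f["fov_y"],f["cx"],f["cy"],np.round(f["R"],3).tolist(),np.round(f["t"],3).tolist(), (-np.array(f["R"]).T@f["t"]).round(3))
E
```

```text
pics
time 0.0
joint_positions [67.687, 28.165, 89.35, 0.001, 62.55, -6.052]
joint_velocities [0.018, 0.122, -0.004, -0.067, -0.017, -0.046]
joint_torque [-0.0, -61.265, -25.817, 0.069, 0.048, -0.0]
tool_pos [0.175, 0.6, 0.236]
tool_rot [[0.96, -0.0, 0.28], [-0.28, -0.001, 0.96], [-0.0, -1.0, -0.001]]
wrist_force [-0.748, -0.596, 0.096]
moment [0.012, -0.025, 0.007]
finger_gap 0.095
scene 49.441032063050585 259.071322737275 192.1222810149678 [[-0.61, 0.792, 0.001], [0.563, 0.435, -0.703], [-0.557, -0.428, -0.711]] [0.391, -0.271, 1.48] [1.216 0.442 0.861]
top 54.2785959909034 258.022972388593 189.3108192412894 [[0.007, -1.0, -0.005], [-0.996, -0.007, -0.09], [0.09, 0.006, -0.996]] [-0.031, 0.64, 1.02] [ 0.546 -0.033  1.073]
wrist 58.87505271738666 256.94709979750263 193.10170656099237 [[0.28, 0.96, -0.001], [0.929, -0.271, 0.254], [0.243, -0.072, -0.967]] [-0.624, -0.029, 0.392] [0.106 0.62  0.386]
```

View pics/top0.png

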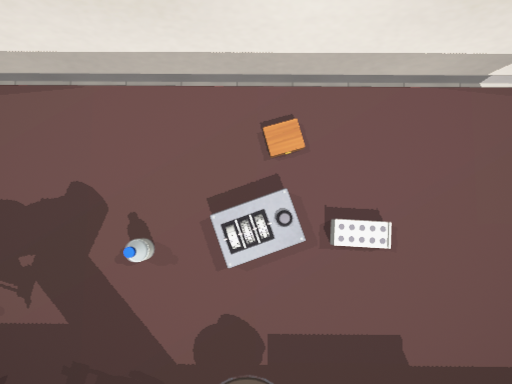

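View pics/scene0.png

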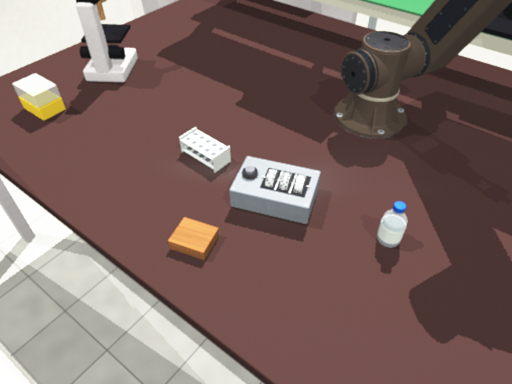

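View pics/wrist0.png

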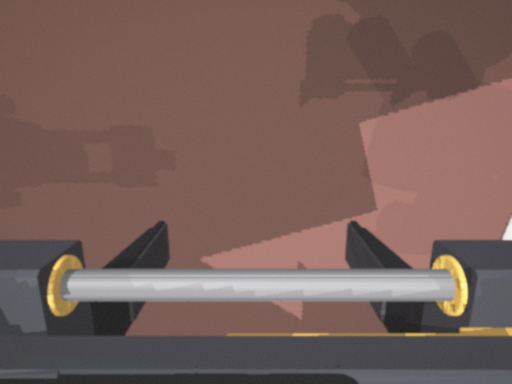

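```bash
python3 - <<'E'
import cv2,numpy as np
a=cv2.imread("pics/top0.png")[180:275,200:315]; b=cv2.imread("pics/scene0.png")[150:225,220:330]
cv2.imwrite("pics/top0z.png",cv2.resize(a,None,fx=6,fy=6,interpolation=cv2.INTER_CUBIC))
cv2.imwrite("pics/scene0z.png",cv2.resize(b,None,fx=7,fy=7,interpolation=cv2.INTER_CUBIC))
E
```

```text
(no output)
```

View pics/top0z.png

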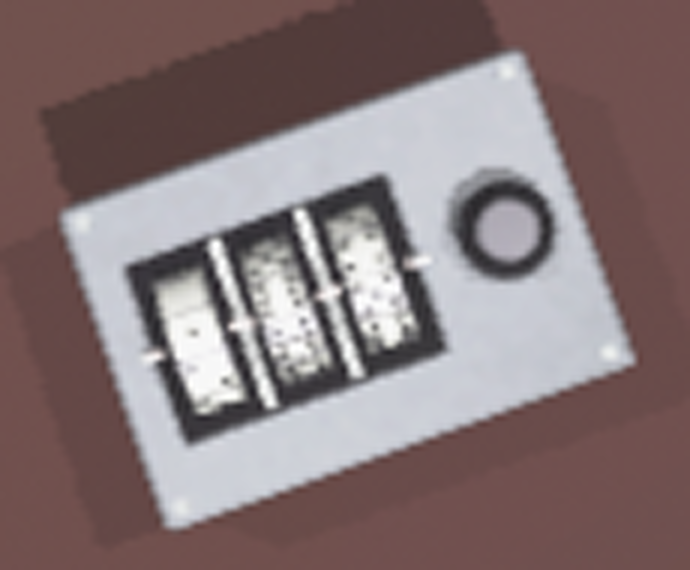

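View pics/scene0z.png

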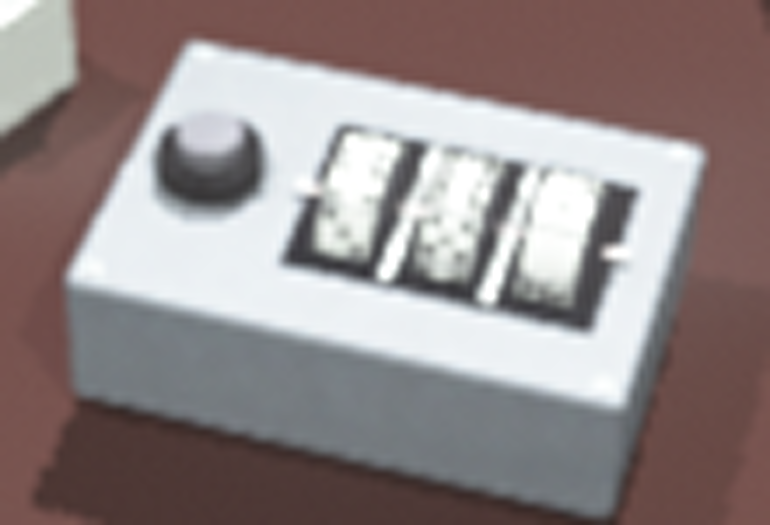

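```bash
cat > h.py <<'E'
import numpy as np,cv2
from plant import env,cams
def K(f):
    h=f["img"].shape[0]; fl=h/2/np.tan(np.radians(f["fov_y"])/2)
    return np.array([[fl,0,f["cx"]],[0,fl,f["cy"]],[0,0,1]])
def P(f): return K(f)@np.c_[np.array(f["R"]),np.array(f["t"])]
def ray(f,uv):
    R=np.array(f["R"]);d=R.T@np.linalg.solve(K(f),[*uv,1.]); return -R.T@np.array(f["t"]),d
def onz(f,uv,z):
    c,d=ray(f,uv); return c+d*(z-c[2])/d[2]
def proj(f,X):
    x=P(f)@np.r_[X,1]; return x[:2]/x[2]
E
python3 - <<'E'
from h import *
T=cams.grab_frame("top");S=cams.grab_frame("scene")
def corners(f,lo,roi):
    x0,x1,y0,y1=roi
    im=f["img"].astype(int); b,g,r=im[...,0],im[...,1],im[...,2]
    m=((b>=r)&(b>lo)).astype(np.uint8)*255
    w=np.zeros_like(m); w[y0:y1,x0:x1]=m[y0:y1,x0:x1]
    c=max(cv2.findContours(w,0,2)[0],key=cv2.contourArea); h=cv2.convexHull(c)
    for e in np.linspace(1,12,50):
        p=cv2.approxPolyDP(h,e,True)
        if len(p)==4:break
    return p[:,0]
print(corners(T,110,(200,315,180,275)).tolist()); print(corners(S,150,(220,330,150,225)).tolist())
t=np.array([[63,212],[520,52],[635,362],[168,528]])/6+[200,180]-0.4
s=np.array([[625,408],[70,285],[195,40],[705,150]])/7+[220,150]-0.4
X=cv2.triangulatePoints(P(T),P(S),t.T,s.T);X=(X[:3]/X[3]).T
print(X.round(4)); 
zt=X[:,2].mean()
Y=np.array([onz(T,u,zt) for u in t]);print(Y.round(4));Z=np.array([onz(S,u,zt) for u in s]);print(Z.round(4))
for Q in (X,Y,Z):
    c=Q.mean(0); yv=(Q[0]-Q[1]+Q[3]-Q[2])[:2]; print(c.round(4), 'yaw',np.arctan2(-yv[0],yv[1]), np.linalg.norm(Q-np.roll(Q,1,0),axis=1).round(4))
E
```

```text
[[286, 189], [305, 239], [228, 267], [210, 216]]
[[230, 188], [247, 156], [320, 172], [308, 208]]
[[ 0.5658  0.1022  0.0727]
 [ 0.6392 -0.1016  0.0698]
 [ 0.5015 -0.1513  0.0742]
 [ 0.4285  0.0525  0.0735]]
[[ 0.5667  0.1009  0.0725]
 [ 0.6395 -0.1021  0.0725]
 [ 0.5024 -0.1529  0.0725]
 [ 0.4287  0.0522  0.0725]]
[[ 0.5649  0.1031  0.0725]
 [ 0.6408 -0.099   0.0725]
 [ 0.4993 -0.1514  0.0725]
 [ 0.4273  0.0524  0.0725]]
[ 0.5338 -0.0245  0.0725] yaw 0.3446089587816122 [0.146  0.2166 0.1464 0.2165]
[ 0.5343 -0.0255  0.0725] yaw 0.34468186335761336 [0.1464 0.2157 0.1461 0.218 ]
[ 0.5331 -0.0237  0.0725] yaw 0.34916600286357957 [0.1466 0.2159 0.1509 0.2161]
```

>>> {"fn": "send_rows", "kwargs": {"steps": [{"slide": [1,-1.4,0.1],"rotation": [0,0,0.5]},{"slide": [2.2,-3,0.2],"rotation": [0,0,1]},{"slide": [3.5,-4.8,0.3],"rotation": [0,0,1.6]},{"slide": [4.8,-6.7,0.4],"rotation": [0,0,2.2]},{"slide": [6.2,-8.6,0.5],"rotation": [0,0,2.8]},{"slide": [7.6,-10.5,0.6],"rotation": [0,0,3.4]},{"slide": [9,-12.5,0.7],"rotation": [0,0,4]},{"slide": [10.4,-14.5,0.8],"rotation": [0,0,4.6]},{"slide": [11.8,-16.4,0.9],"rotation": [0,0,5.2]},{"slide": [13.2,-18.3,1],"rotation": [0,0,5.8]},{"slide": [14.4,-20,1],"rotation": [0,0,6.3]},{"slide": [15.4,-21.4,1],"rotation": [0,0,6.8]},{"slide": [16.2,-22.5,1],"rotation": [0,0,7.1]},{"slide": [16.6,-23,1],"rotation": [0,0,7.2]},{"slide": [16.6,-23,1],"rotation": [0,0,7.2]},{"slide": [16.6,-23,1],"rotation": [0,0,7.2]}], "jaw": 255, "squeeze": 30}}

```text
time: 2.25
tool_pos: [0.5893, 0.0259, 0.2614]
tool_rot: [[0.941, -0.0, -0.338], [0.338, -0.0, 0.941], [-0.0, -1.0, -0.0]]
wrist_force: [0.7, 0.6, 0.3]
finger_gap: 0.0003
```

```bash
cat > look.py <<'E'
from h import *
import sys
def look(tag):
    s=env.sense()
    for k in("time","tool_pos","wrist_force","finger_gap"): print(k,np.round(s[k],4).tolist())
    print(np.round(s["tool_rot"],3).tolist())
    f=cams.grab_frame("wrist"); cv2.imwrite(f"pics/{tag}.png",cv2.resize(f["img"],None,fx=1.5,fy=1.5,interpolation=cv2.INTER_CUBIC))
    np.save(f"pics/{tag}.npy",f,allow_pickle=True)
    return s,f
if __name__=="__main__": look(sys.argv[1])
E
python3 look.py w1
```

```text
time 2.25
tool_pos [0.5893, 0.0259, 0.2614]
wrist_force [0.7277, 0.6111, 0.3196]
finger_gap 0.0003
[[0.941, -0.0, -0.338], [0.338, -0.0, 0.941], [-0.0, -1.0, -0.0]]
```

View pics/w1.png

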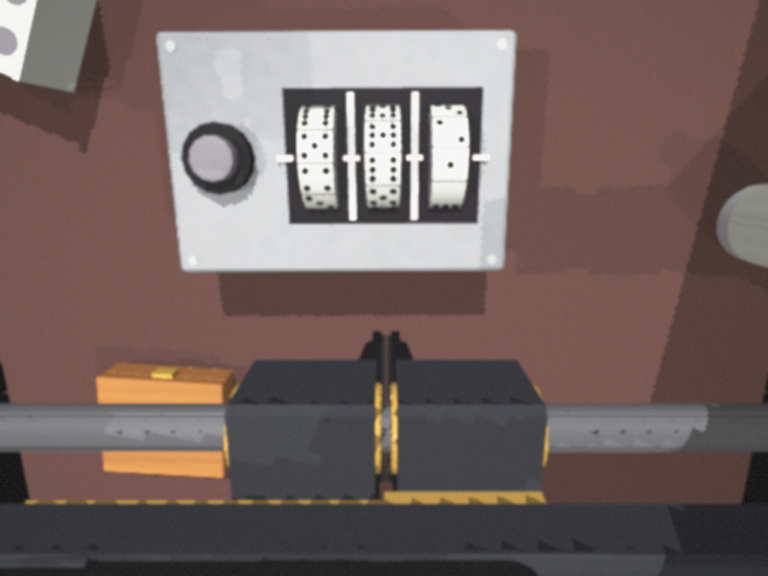

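```bash
cat > an.py <<'E'
from h import *
def loadf(tag): return np.load(f"pics/{tag}.npy",allow_pickle=True).item()
E
python3 - <<'E'
from an import *
f=loadf("w1")
uv=np.array([[515,270-238],[158,33],[184,271],[504,270]])/1.5-0.17
# image top = -x, left=-y : order (-x,+y),(-x,-y),(+x,-y),(+x,+y)
for z in (0.070,0.0725,0.078,0.084):
    Q=np.array([onz(f,u,z) for u in uv]);c=Q.mean(0);yv=(Q[0]-Q[1]+Q[3]-Q[2])[:2]
    print(z,c.round(4),np.arctan2(-yv[0],yv[1]).round(4),np.linalg.norm(Q-np.roll(Q,1,0),axis=1).round(4))
im=f["img"][45:155,180:335]
cv2.imwrite("pics/w1z.png",cv2.resize(im,None,fx=5,fy=5,interpolation=cv2.INTER_CUBIC))
E
```

```text
0.07 [ 0.5333 -0.0257  0.07  ] 0.3475 [0.1486 0.2179 0.1488 0.219 ]
0.0725 [ 0.5332 -0.0255  0.0725] 0.3475 [0.1475 0.2164 0.1477 0.2174]
0.078 [ 0.533 -0.025  0.078] 0.3475 [0.1451 0.2128 0.1453 0.2138]
0.084 [ 0.5328 -0.0245  0.084 ] 0.3475 [0.1425 0.209  0.1427 0.21  ]
```

View pics/w1z.png

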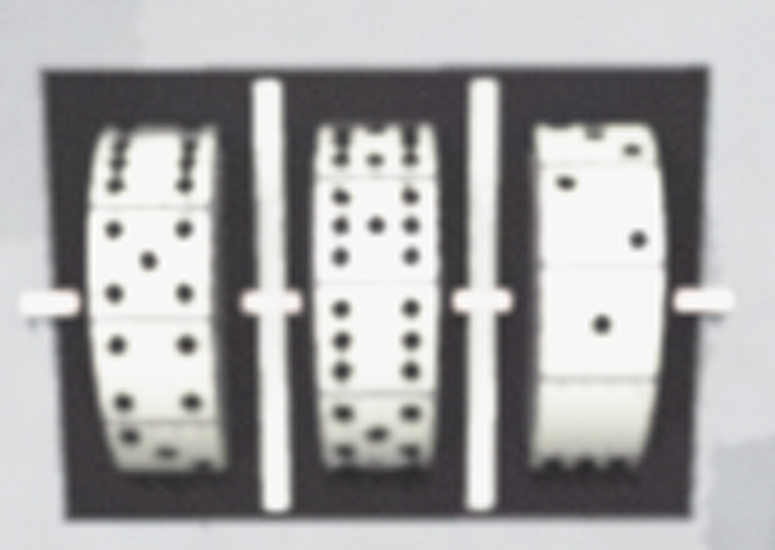

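```bash
cat >> an.py <<'E'
C=np.array([0.5335,-0.0253]);YAW=0.347;ZT=0.0725
def toc(X): # world->console (z from flat top)
    c,s=np.cos(YAW),np.sin(YAW);d=np.asarray(X)[...,:2]-C
    return np.r_[c*d[0]+s*d[1],-s*d[0]+c*d[1],X[2]-ZT]
def tow(p):
    c,s=np.cos(YAW),np.sin(YAW);return np.r_[C+[c*p[0]-s*p[1],s*p[0]+c*p[1]],p[2]+ZT]
def phi(f,uv):
    o,d=ray(f,uv);a=toc(o);b=toc(o+d)-a
    A=b[0]**2+b[2]**2;z=a[2]+0.006;B=a[0]*b[0]+z*b[2];D=a[0]**2+z*z-0.032**2
    t=(-B-np.sqrt(B*B-A*D))/A;p=a+t*b
    return np.arctan2(p[0],p[2]+.006),p[1]
E
python3 - <<'E'
from an import *
f=loadf("w1")
g=lambda u,v:(180+u/5-.4,45+v/5-.4)
for n,u,v,d in[("R",150,207,5.5),("R",155,317,4.5),("R",165,423,3.5),("M",375,177,7.5),("M",376,283,6.5),("M",376,392,5.5),("L",600,162,2.5),("L",600,266,1.5),("L",600,379,0.5)]:
    p,y=phi(f,g(u,v)); print(n,d,round(d+p/.62832,3),'y',round(y*1000,1))
for y in(.068,.028,-.012,-.075):print(y,tow([0,y,.026]).round(4), ((proj(f,tow([0,y,.026]))+.4-[180,45])*5).round(0))
print(toc(onz(f,(212/1.5,158/1.5),ZT+.015)))
E
```

```text
R 5.5 4.598 y -13.1
R 4.5 4.589 y -12.3
R 3.5 4.638 y -12.2
M 7.5 6.263 y 27.0
M 6.5 6.302 y 27.2
M 5.5 6.288 y 27.1
L 2.5 1.063 y 67.8
L 1.5 1.16 y 66.9
L 0.5 1.162 y 67.7
0.068 [0.5104 0.0386 0.0985] [605. 305.]
0.028 [0.524  0.001  0.0985] [381. 306.]
-0.012 [ 0.5376 -0.0366  0.0985] [156. 307.]
-0.075 [ 0.559  -0.0958  0.0985] [-198.  307.]
[-0.0006233  -0.07745676  0.015     ]
```

```bash
cat >> an.py <<'E'
def go(p,tipz=None):
    "p console xyz of fingertip (z above flat top); prints the slide units from measured pose"
    s=env.sense();w=tow(np.array(p,float));w[2]+=.022
    d=(w-np.array(s["tool_pos"]))/.025
    tp=toc(np.array(s["tool_pos"])-[0,0,.022])
    print('t',s["time"],'tip now(con mm)',(tp*1000).round(2),'F',np.round(s["wrist_force"],2),'slide',d.round(3))
    return d
E
python3 -c "
from an import *
go([-.007,.0278,.034])"
```

```text
t 2.3 tip now(con mm) [ 69.97  29.25 167.01] F [0.19 0.14 0.37] slide [-2.876 -1.101 -5.32 ]
```

>>> {"fn": "send_rows", "kwargs": {"steps": [{"slide": [-0.6,-0.2,-0.8],"rotation": [0,0,0]},{"slide": [-1.4,-0.5,-2.2],"rotation": [0,0,0]},{"slide": [-2.2,-0.8,-3.7],"rotation": [0,0,0]},{"slide": [-2.7,-1.0,-4.8],"rotation": [0,0,0]},{"slide": [-2.876,-1.101,-5.32],"rotation": [0,0,0]},{"slide": [-2.876,-1.101,-5.32],"rotation": [0,0,0]}]}}

```text
time: 3.05
tool_pos: [0.5175, -0.0012, 0.1285]
tool_rot: [[0.941, -0.0, -0.339], [0.339, -0.0, 0.941], [-0.001, -1.0, -0.0]]
wrist_force: [-0.1, 0.5, 0.8]
finger_gap: 0.0002
```

```bash
python3 -c "
from an import *
go([-.007,.0278,.030])"
```

```text
t 3.05 tip now(con mm) [-6.82 28.12 34.01] F [-0.07  0.47  0.78] slide [-0.002 -0.014 -0.161]
```

>>> {"fn": "send_rows", "kwargs": {"steps": [{"slide": [0,0,-0.08],"rotation": [0,0,0]},{"slide": [0,0,-0.16],"rotation": [0,0,0]},{"slide": [0,0,-0.16],"rotation": [0,0,0]}]}}

```text
time: 3.42
tool_pos: [0.5177, -0.0011, 0.1248]
tool_rot: [[0.941, 0.0, -0.339], [0.339, -0.0, 0.941], [-0.0, -1.0, -0.0]]
wrist_force: [-0.2, -0.3, -0.4]
finger_gap: 0.0005
```

>>> {"fn": "send_rows", "kwargs": {"steps": [{"slide": [0,0,-0.02],"rotation": [0,0,0]},{"slide": [0,0,-0.04],"rotation": [0,0,0]}]}}

```text
time: 3.68
tool_pos: [0.5178, -0.0011, 0.1238]
tool_rot: [[0.941, 0.0, -0.339], [0.339, -0.0, 0.941], [0.0, -1.0, -0.0]]
wrist_force: [0.2, -0.8, -0.3]
finger_gap: 0.0005
```

>>> {"fn": "send_rows", "kwargs": {"steps": [{"slide": [0,0,-0.02],"rotation": [0,0,0]},{"slide": [0,0,-0.04],"rotation": [0,0,0]}]}}

```text
time: 3.92
tool_pos: [0.5178, -0.0011, 0.1228]
tool_rot: [[0.941, 0.0, -0.339], [0.339, -0.0, 0.941], [0.0, -1.0, -0.0]]
wrist_force: [-0.4, 0.1, -0.0]
finger_gap: 0.0004
```

>>> {"fn": "send_rows", "kwargs": {"steps": [{"slide": [0,0,-0.02],"rotation": [0,0,0]},{"slide": [0,0,-0.04],"rotation": [0,0,0]}]}}

```text
time: 4.18
tool_pos: [0.5178, -0.0011, 0.1218]
tool_rot: [[0.941, 0.0, -0.339], [0.339, -0.0, 0.941], [0.0, -1.0, -0.0]]
wrist_force: [-0.1, 0.2, -0.9]
finger_gap: 0.0006
```

>>> {"fn": "send_rows", "kwargs": {"steps": [{"slide": [0,0,-0.02],"rotation": [0,0,0]}]}}

```text
time: 4.3
tool_pos: [0.5178, -0.0011, 0.1212]
tool_rot: [[0.941, 0.0, -0.339], [0.339, -0.0, 0.941], [0.0, -1.0, -0.0]]
wrist_force: [-0.3, -0.6, 1.1]
finger_gap: 0.0009
```

>>> {"fn": "send_rows", "kwargs": {"steps": [{"slide": [0,0,-0.02],"rotation": [0,0,0]}]}}

```text
time: 4.42
tool_pos: [0.5179, -0.0011, 0.1211]
tool_rot: [[0.941, 0.001, -0.339], [0.339, -0.0, 0.941], [0.0, -1.0, -0.001]]
wrist_force: [-1.8, 1.0, 8.6]
finger_gap: 0.0004
```

>>> {"fn": "send_rows", "kwargs": {"steps": [{"slide": [0,0,-0.02],"rotation": [0,0,0]}]}}

```text
time: 4.55
tool_pos: [0.518, -0.0011, 0.1211]
tool_rot: [[0.941, 0.001, -0.339], [0.339, -0.0, 0.941], [0.001, -1.0, -0.001]]
wrist_force: [-2.4, 0.5, 8.7]
finger_gap: 0.0004
```

>>> {"fn": "send_rows", "kwargs": {"steps": [{"slide": [0.04,0.014,-0.02],"rotation": [0,0,0]},{"slide": [0.12,0.042,-0.02],"rotation": [0,0,0]},{"slide": [0.2,0.072,-0.02],"rotation": [0,0,0]}]}}

```text
time: 4.92
tool_pos: [0.523, 0.0008, 0.1211]
tool_rot: [[0.941, 0.001, -0.339], [0.339, -0.0, 0.941], [0.001, -1.0, -0.001]]
wrist_force: [-2.7, 0.2, 6.7]
finger_gap: 0.0008
```

```bash
python3 -c "
from an import *
go([.008,.0278,.0267])"
```

```text
t 4.925 tip now(con mm) [-1.02 28.07 26.57] F [-2.66  0.16  6.7 ] slide [0.343 0.112 0.005]
```

>>> {"fn": "send_rows", "kwargs": {"steps": [{"slide": [0.08,0.029,-0.02],"rotation": [0,0,0]},{"slide": [0.16,0.058,-0.02],"rotation": [0,0,0]},{"slide": [0.24,0.087,-0.02],"rotation": [0,0,0]},{"slide": [0.31,0.112,-0.02],"rotation": [0,0,0]},{"slide": [0.343,0.124,-0.02],"rotation": [0,0,0]},{"slide": [0.343,0.124,-0.02],"rotation": [0,0,0]},{"slide": [0.343,0.124,0.1],"rotation": [0,0,0]},{"slide": [0.343,0.124,0.3],"rotation": [0,0,0]}]}}

```text
time: 5.92
tool_pos: [0.5315, 0.0039, 0.1287]
tool_rot: [[0.941, 0.001, -0.339], [0.339, -0.0, 0.941], [0.001, -1.0, -0.001]]
wrist_force: [-0.8, -0.7, -0.3]
finger_gap: 0.0003
```

```bash
python3 -c "
from an import *
go([.065,.0278,.06])"
```

```text
t 5.925 tip now(con mm) [ 8.02 28.11 34.16] F [-0.78 -0.69 -0.33] slide [2.148 0.763 1.034]
```

Step aside forward and look.

>>> {"fn": "send_rows", "kwargs": {"steps": [{"slide": [0.5,0.2,0.8],"rotation": [0,0,0]},{"slide": [1.4,0.5,1.2],"rotation": [0,0,0]},{"slide": [2.1,0.75,1.2],"rotation": [0,0,0]},{"slide": [2.15,0.76,1.2],"rotation": [0,0,0]}]}}

```text
time: 6.42
tool_pos: [0.5857, 0.0231, 0.1587]
tool_rot: [[0.941, 0.001, -0.339], [0.339, -0.0, 0.941], [0.001, -1.0, -0.001]]
wrist_force: [-0.1, -0.4, 0.1]
finger_gap: 0.0003
```

```bash
python3 look.py w2
```

```text
time 6.425
tool_pos [0.5857, 0.0231, 0.1587]
wrist_force [-0.0699, -0.4246, 0.1085]
finger_gap 0.0003
[[0.941, 0.001, -0.339], [0.339, -0.0, 0.941], [0.001, -1.0, -0.001]]
```

View pics/w2.png

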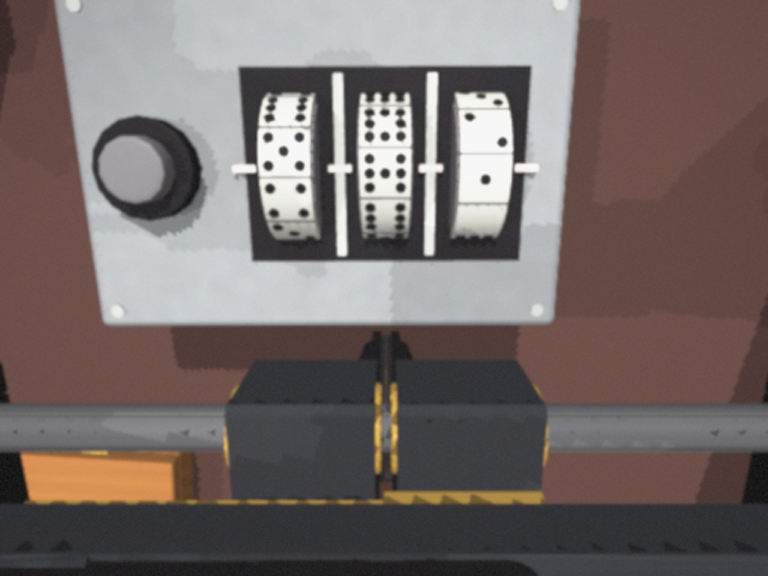

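```bash
sed -i 's/ZT=0.0725/ZT=0.0732/' an.py; python3 - <<'E'
from an import *
f=loadf("w2")
im=f["img"][40:180,150:365]
cv2.imwrite("pics/w2z.png",cv2.resize(im,None,fx=3.7,fy=3.7,interpolation=cv2.INTER_CUBIC))
for z in(0,.002,.004):print('ticks',z,[proj(f,tow([0,y,z])).round(1) for y in(.083,.048,.008,-.027)])
# tick centroid rows
g=cv2.cvtColor(f["img"],cv2.COLOR_BGR2GRAY)
for c in(154,158,161,345,350,355): print(c,g[104:120,c])
E
```

```text
ticks 0 [array([339.4, 112.8]), array([287.4, 112.9]), array([228. , 112.9]), array([176., 113.])]
ticks 0.002 [array([340.1, 112.9]), array([287.7, 112.9]), array([227.7, 113. ]), array([175.3, 113.1])]
ticks 0.004 [array([340.9, 113. ]), array([287.9, 113. ]), array([227.4, 113.1]), array([174.6, 113.1])]
154 [191 191 191 193 191 193 208 220 220 218 211 197 191 189 192 189]
158 [189 190 188 190 194 217 241 246 246 246 240 192 149 141 143 157]
161 [185 186 186 190 195 220 242 246 246 246 238 188 147 153 174 187]
345 [ 51  49  52  55 115 209 242 245 244 239 197 104  52  47  50  50]
350 [127 134 139 139 161 222 244 245 245 241 209 138 113 137 156 163]
355 [195 198 199 196 207 238 247 247 247 244 221 166 149 154 169 188]
```

View pics/w2z.png

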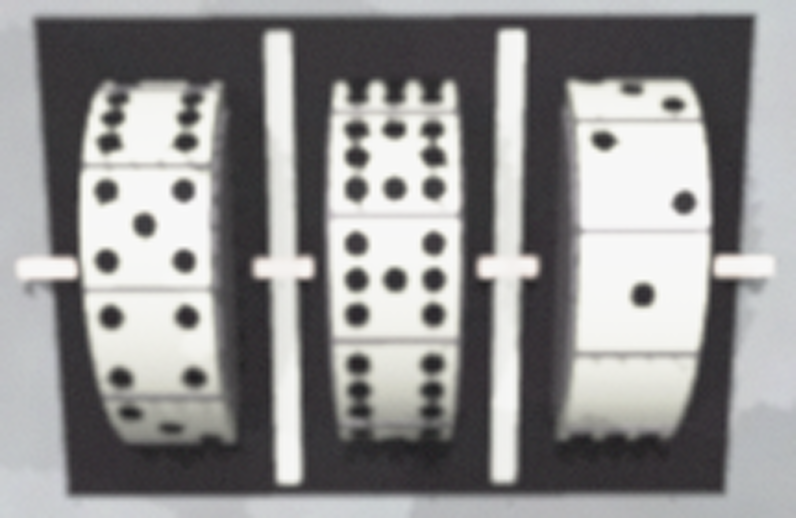

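```bash
cat >> an.py <<'E'
def digs(tag,x0,y0,k,L,off=0.):
    f=loadf(tag)
    for n,u,v,d in L:
        p,y=phi(f,(x0+u/k-.5+.5/k,y0+v/k-.5+.5/k+off)); print(n,d,round(d+p/.62832,3),'phi',round(p,2),'y',round(y*1000,1))
E
python3 - <<'E'
from an import *
digs("w2",150,40,3.7,[("R",145,164,5.5),("R",150,289,4.5),("R",160,397,3.5),("M",395,112,8.5),("M",395,215,7.5),("M",395,340,6.5),("M",395,428,5.5),("L",640,120,2.5),("L",640,230,1.5),("L",640,353,.5)],1.0)
E
```

```text
R 5.5 4.613 phi -0.56 y -13.3
R 4.5 4.635 phi 0.08 y -12.6
R 3.5 4.656 phi 0.73 y -13.4
M 8.5 7.03 phi -0.92 y 27.2
M 7.5 7.054 phi -0.28 y 27.2
M 6.5 7.063 phi 0.35 y 27.2
M 5.5 7.187 phi 1.06 y 27.1
L 2.5 1.145 phi -0.85 y 67.7
L 1.5 1.176 phi -0.2 y 66.7
L 0.5 1.185 phi 0.43 y 68.0
```

```bash
python3 -c "
from an import *
go([-.0075,.0678,.036])
go([-.0075,.0678,.0275])"
```

```text
t 6.475 tip now(con mm) [64.91 27.82 63.26] F [0.04 0.23 0.41] slide [-3.268  0.519 -1.09 ]
t 6.475 tip now(con mm) [64.91 27.82 63.26] F [0.04 0.23 0.41] slide [-3.268  0.519 -1.43 ]
```

>>> {"fn": "send_rows", "kwargs": {"steps": [{"slide": [-0.8,0.15,0],"rotation": [0,0,0]},{"slide": [-2.0,0.35,-0.2],"rotation": [0,0,0]},{"slide": [-2.9,0.48,-0.7],"rotation": [0,0,0]},{"slide": [-3.27,0.52,-1.09],"rotation": [0,0,0]},{"slide": [-3.27,0.52,-1.3],"rotation": [0,0,0]},{"slide": [-3.27,0.52,-1.4],"rotation": [0,0,0]},{"slide": [-3.27,0.52,-1.43],"rotation": [0,0,0]},{"slide": [-3.27,0.52,-1.43],"rotation": [0,0,0]}]}}

```text
time: 7.48
tool_pos: [0.5037, 0.0359, 0.1228]
tool_rot: [[0.941, 0.001, -0.339], [0.339, -0.0, 0.941], [0.001, -1.0, -0.001]]
wrist_force: [0.2, -0.1, -0.1]
finger_gap: -0.0001
```

>>> {"fn": "send_rows", "kwargs": {"steps": [{"slide": [0,0,-0.02],"rotation": [0,0,0]},{"slide": [0,0,-0.04],"rotation": [0,0,0]}]}}

```text
time: 7.72
tool_pos: [0.5038, 0.0358, 0.1218]
tool_rot: [[0.941, 0.001, -0.339], [0.339, -0.0, 0.941], [0.001, -1.0, -0.001]]
wrist_force: [-0.4, -0.2, 0.3]
finger_gap: 0.0008
```

>>> {"fn": "send_rows", "kwargs": {"steps": [{"slide": [0,0,-0.02],"rotation": [0,0,0]}]}}

```text
time: 7.85
tool_pos: [0.5038, 0.0358, 0.1213]
tool_rot: [[0.941, 0.001, -0.339], [0.339, -0.0, 0.941], [0.001, -1.0, -0.001]]
wrist_force: [-0.4, 0.9, 0.1]
finger_gap: 0.0004
```

>>> {"fn": "send_rows", "kwargs": {"steps": [{"slide": [0,0,-0.02],"rotation": [0,0,0]}]}}

```text
time: 7.98
tool_pos: [0.5038, 0.0359, 0.1211]
tool_rot: [[0.941, 0.001, -0.339], [0.339, -0.0, 0.941], [0.001, -1.0, -0.001]]
wrist_force: [-3.3, -0.9, 8.8]
finger_gap: 0.0005
```

>>> {"fn": "send_rows", "kwargs": {"steps": [{"slide": [0.05,0.018,-0.02],"rotation": [0,0,0]},{"slide": [0.13,0.047,-0.02],"rotation": [0,0,0]},{"slide": [0.21,0.076,-0.02],"rotation": [0,0,0]},{"slide": [0.29,0.105,-0.02],"rotation": [0,0,0]},{"slide": [0.37,0.134,-0.02],"rotation": [0,0,0]},{"slide": [0.45,0.163,-0.02],"rotation": [0,0,0]},{"slide": [0.52,0.188,-0.02],"rotation": [0,0,0]},{"slide": [0.542,0.196,-0.02],"rotation": [0,0,0]},{"slide": [0.542,0.196,-0.02],"rotation": [0,0,0]},{"slide": [0.542,0.196,0.08],"rotation": [0,0,0]},{"slide": [0.542,0.196,0.2],"rotation": [0,0,0]},{"slide": [0.2,0.07,0.2],"rotation": [0,0,0]},{"slide": [0,0,0.2],"rotation": [0,0,0]},{"slide": [0,0,0.12],"rotation": [0,0,0]},{"slide": [0,0,0.06],"rotation": [0,0,0]},{"slide": [0,0,0.02],"rotation": [0,0,0]},{"slide": [0,0,0.02],"rotation": [0,0,0]}]}}

```text
time: 10.1
tool_pos: [0.5038, 0.0359, 0.1214]
tool_rot: [[0.941, 0.001, -0.339], [0.339, -0.0, 0.941], [0.001, -1.0, -0.001]]
wrist_force: [0.5, 0.2, 0.7]
finger_gap: 0.0003
```

>>> {"fn": "send_rows", "kwargs": {"steps": [{"slide": [0,0,-0.02],"rotation": [0,0,0]}]}}

```text
time: 10.22
tool_pos: [0.504, 0.0359, 0.121]
tool_rot: [[0.941, 0.001, -0.339], [0.339, -0.0, 0.941], [0.001, -1.0, -0.001]]
wrist_force: [-1.0, -0.9, 8.3]
finger_gap: 0.0006
```

>>> {"fn": "send_rows", "kwargs": {"steps": [{"slide": [0,0,-0.02],"rotation": [0,0,0]}]}}

```text
time: 10.35
tool_pos: [0.5041, 0.0359, 0.121]
tool_rot: [[0.941, 0.002, -0.339], [0.339, -0.0, 0.941], [0.002, -1.0, -0.001]]
wrist_force: [-2.5, 0.6, 10.4]
finger_gap: 0.0007
```

>>> {"fn": "send_rows", "kwargs": {"steps": [{"slide": [0.05,0.018,-0.018],"rotation": [0,0,0]},{"slide": [0.13,0.047,-0.018],"rotation": [0,0,0]},{"slide": [0.21,0.076,-0.018],"rotation": [0,0,0]},{"slide": [0.29,0.105,-0.018],"rotation": [0,0,0]},{"slide": [0.37,0.134,-0.018],"rotation": [0,0,0]},{"slide": [0.45,0.163,-0.018],"rotation": [0,0,0]},{"slide": [0.52,0.188,-0.018],"rotation": [0,0,0]},{"slide": [0.542,0.196,-0.018],"rotation": [0,0,0]},{"slide": [0.542,0.196,-0.018],"rotation": [0,0,0]}]}}

```text
time: 11.48
tool_pos: [0.5178, 0.0409, 0.1211]
tool_rot: [[0.941, 0.002, -0.34], [0.34, -0.0, 0.941], [0.002, -1.0, -0.001]]
wrist_force: [-1.6, 1.1, 7.3]
finger_gap: 0.0001
```

>>> {"fn": "send_rows", "kwargs": {"steps": [{"slide": [0,0,0.1],"rotation": [0,0,0]},{"slide": [0,0,0.22],"rotation": [0,0,0]},{"slide": [0.5,0.2,0.9],"rotation": [0,0,0]},{"slide": [1.4,0.5,1.4],"rotation": [0,0,0]},{"slide": [2.1,0.75,1.4],"rotation": [0,0,0]},{"slide": [2.15,0.76,1.4],"rotation": [0,0,0]}]}}

```text
time: 12.22
tool_pos: [0.572, 0.0601, 0.156]
tool_rot: [[0.94, 0.003, -0.34], [0.34, -0.0, 0.94], [0.002, -1.0, -0.001]]
wrist_force: [0.6, -0.7, 0.4]
finger_gap: 0.0006
```

```bash
python3 look.py w3; python3 - <<'E'
from an import *
f=loadf("w3")
for y in(.068,.028,-.012):print(proj(f,tow([0,y,.026])).round(1))
im=f["img"][40:180,110:325]
cv2.imwrite("pics/w3z.png",cv2.resize(im,None,fx=3.7,fy=3.7,interpolation=cv2.INTER_CUBIC))
E
```

```text
time 12.225
tool_pos [0.572, 0.0601, 0.156]
wrist_force [0.5665, -0.6739, 0.4475]
finger_gap 0.0006
[[0.94, 0.003, -0.34], [0.34, -0.0, 0.94], [0.002, -1.0, -0.001]]
[258.6 114.6]
[191.  114.6]
[123.4 114.7]
```

View pics/w3z.png

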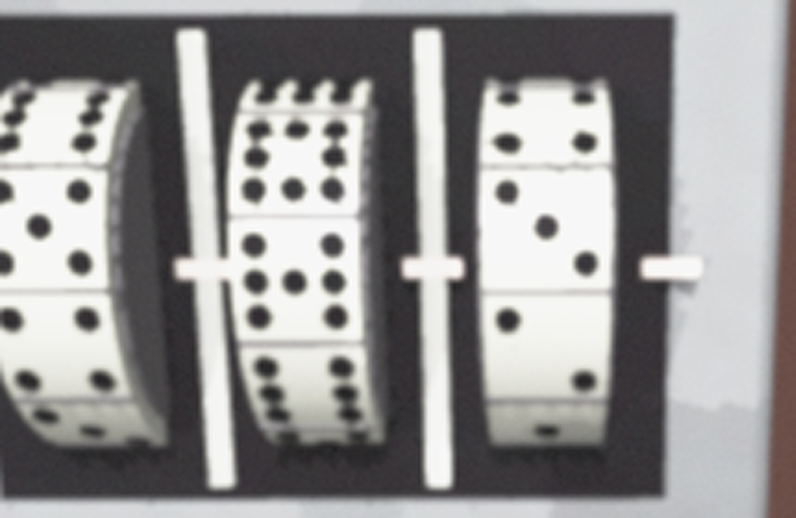

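```bash
python3 - <<'E'
from an import *
f=loadf("w3")
g=cv2.cvtColor(f["img"],cv2.COLOR_BGR2GRAY)
print(proj(f,tow([0,.083,.002])), [ (40-.37+268/3.7)])
for o in (0,1.):digs("w3",110,40,3.7,[("M",295,112,8.5),("M",295,215,7.5),("M",295,342,6.5),("L",545,165,3.5),("L",545,290,2.5),("L",545,401,1.5)],o)
go([-.0075,.0678,.036])
go([-.0075,.0678,.0275])
E
```

```text
[281.27285891 113.39904067] [112.06243243243244]
M 8.5 6.975 phi -0.96 y 25.7
M 7.5 7.013 phi -0.31 y 27.2
M 6.5 7.023 phi 0.33 y 26.2
L 3.5 2.586 phi -0.57 y 67.0
L 2.5 2.598 phi 0.06 y 67.0
L 1.5 2.621 phi 0.7 y 67.0
M 8.5 7.03 phi -0.92 y 25.9
M 7.5 7.043 phi -0.29 y 27.2
M 6.5 7.055 phi 0.35 y 26.1
L 3.5 2.62 phi -0.55 y 67.0
L 2.5 2.627 phi 0.08 y 67.0
L 1.5 2.668 phi 0.73 y 67.0
t 12.275 tip now(con mm) [64.59 67.34 60.6 ] F [-0.63  0.26  0.55] slide [-2.718 -0.963 -0.984]
t 12.275 tip now(con mm) [64.59 67.34 60.6 ] F [-0.63  0.26  0.55] slide [-2.718 -0.963 -1.324]
```

>>> {"fn": "send_rows", "kwargs": {"steps": [{"slide": [-0.7,-0.25,0],"rotation": [0,0,0]},{"slide": [-1.7,-0.6,-0.1],"rotation": [0,0,0]},{"slide": [-2.5,-0.88,-0.6],"rotation": [0,0,0]},{"slide": [-2.72,-0.963,-0.98],"rotation": [0,0,0]},{"slide": [-2.72,-0.963,-1.2],"rotation": [0,0,0]},{"slide": [-2.72,-0.963,-1.32],"rotation": [0,0,0]},{"slide": [-2.72,-0.963,-1.34],"rotation": [0,0,0]},{"slide": [-2.72,-0.963,-1.36],"rotation": [0,0,0]}]}}

```text
time: 13.28
tool_pos: [0.5036, 0.036, 0.1218]
tool_rot: [[0.94, 0.002, -0.34], [0.34, -0.0, 0.94], [0.002, -1.0, -0.001]]
wrist_force: [-0.0, 0.9, 0.3]
finger_gap: 0.0002
```

>>> {"fn": "send_rows", "kwargs": {"steps": [{"slide": [0,0,-0.02],"rotation": [0,0,0]}]}}

```text
time: 13.4
tool_pos: [0.5038, 0.0361, 0.1214]
tool_rot: [[0.94, 0.002, -0.34], [0.34, -0.0, 0.94], [0.002, -1.0, -0.001]]
wrist_force: [-0.3, -0.6, 0.8]
finger_gap: 0.0005
```

>>> {"fn": "send_rows", "kwargs": {"steps": [{"slide": [0,0,-0.015],"rotation": [0,0,0]}]}}

```text
time: 13.52
tool_pos: [0.5038, 0.0361, 0.1212]
tool_rot: [[0.94, 0.002, -0.34], [0.34, -0.001, 0.94], [0.002, -1.0, -0.001]]
wrist_force: [-0.4, -0.0, 2.7]
finger_gap: 0.0003
```

>>> {"fn": "send_rows", "kwargs": {"steps": [{"slide": [0,0,-0.022],"rotation": [0,0,0]},{"slide": [0.06,0.022,-0.022],"rotation": [0,0,0]},{"slide": [0.14,0.051,-0.022],"rotation": [0,0,0]},{"slide": [0.22,0.08,-0.022],"rotation": [0,0,0]},{"slide": [0.3,0.109,-0.022],"rotation": [0,0,0]},{"slide": [0.38,0.138,-0.022],"rotation": [0,0,0]},{"slide": [0.46,0.167,-0.022],"rotation": [0,0,0]},{"slide": [0.513,0.186,-0.022],"rotation": [0,0,0]},{"slide": [0.513,0.186,-0.022],"rotation": [0,0,0]},{"slide": [0.513,0.186,0.08],"rotation": [0,0,0]},{"slide": [0.513,0.186,0.2],"rotation": [0,0,0]},{"slide": [0.2,0.07,0.2],"rotation": [0,0,0]},{"slide": [0,0,0.2],"rotation": [0,0,0]},{"slide": [0,0,0.12],"rotation": [0,0,0]},{"slide": [0,0,0.06],"rotation": [0,0,0]},{"slide": [0,0,0.02],"rotation": [0,0,0]},{"slide": [0,0,0.02],"rotation": [0,0,0]}]}}

```text
time: 15.65
tool_pos: [0.5039, 0.0361, 0.1215]
tool_rot: [[0.94, 0.002, -0.34], [0.34, -0.001, 0.94], [0.002, -1.0, -0.001]]
wrist_force: [-0.9, -1.2, -0.0]
finger_gap: 0.0001
```

>>> {"fn": "send_rows", "kwargs": {"steps": [{"slide": [0,0,-0.02],"rotation": [0,0,0]}]}}

```text
time: 15.78
tool_pos: [0.504, 0.0362, 0.1211]
tool_rot: [[0.94, 0.002, -0.34], [0.34, -0.001, 0.94], [0.002, -1.0, -0.001]]
wrist_force: [-0.7, -0.0, 7.0]
finger_gap: 0.0004
```

>>> {"fn": "send_rows", "kwargs": {"steps": [{"slide": [0,0,-0.015],"rotation": [0,0,0]}]}}

```text
time: 15.9
tool_pos: [0.504, 0.0362, 0.121]
tool_rot: [[0.94, 0.003, -0.34], [0.34, -0.001, 0.94], [0.002, -1.0, -0.001]]
wrist_force: [-1.8, 1.0, 9.1]
finger_gap: 0.0003
```

>>> {"fn": "send_rows", "kwargs": {"steps": [{"slide": [0.06,0.022,-0.018],"rotation": [0,0,0]},{"slide": [0.14,0.051,-0.018],"rotation": [0,0,0]},{"slide": [0.22,0.08,-0.018],"rotation": [0,0,0]},{"slide": [0.3,0.109,-0.018],"rotation": [0,0,0]},{"slide": [0.38,0.138,-0.018],"rotation": [0,0,0]},{"slide": [0.46,0.167,-0.018],"rotation": [0,0,0]},{"slide": [0.503,0.182,-0.018],"rotation": [0,0,0]},{"slide": [0.503,0.182,-0.018],"rotation": [0,0,0]},{"slide": [0.503,0.182,0.08],"rotation": [0,0,0]},{"slide": [0.503,0.182,0.2],"rotation": [0,0,0]},{"slide": [1.0,0.38,0.9],"rotation": [0,0,0]},{"slide": [1.9,0.6,1.4],"rotation": [0,0,0]},{"slide": [2.6,0.5,1.4],"rotation": [0,0,0]},{"slide": [3,0.2,1.4],"rotation": [0,0,0]},{"slide": [3.2,-0.5,1.4],"rotation": [0,0,0]},{"slide": [3.2,-0.6,1.4],"rotation": [0,0,0]},{"slide": [3.2,-0.6,1.4],"rotation": [0,0,0]}]}}

```text
time: 18.02
tool_pos: [0.5836, 0.0207, 0.156]
tool_rot: [[0.941, 0.002, -0.339], [0.339, -0.001, 0.941], [0.002, -1.0, -0.001]]
wrist_force: [0.0, -0.2, -0.3]
finger_gap: 0.0002
```

```bash
python3 look.py w4; python3 - <<'E'
from an import *
f=loadf("w4")
for y in(.068,.028,-.012):print(proj(f,tow([0,y,.026])).round(1))
im=f["img"][40:180,150:365]
cv2.imwrite("pics/w4z.png",cv2.resize(im,None,fx=3.7,fy=3.7,interpolation=cv2.INTER_CUBIC))
E
```

```text
time 18.025
tool_pos [0.5836, 0.0207, 0.156]
wrist_force [0.0082, -0.1918, -0.3217]
finger_gap 0.0002
[[0.941, 0.002, -0.339], [0.339, -0.001, 0.941], [0.002, -1.0, -0.001]]
[327.8 119. ]
[260.4 119. ]
[193.  119.1]
```

View pics/w4z.png

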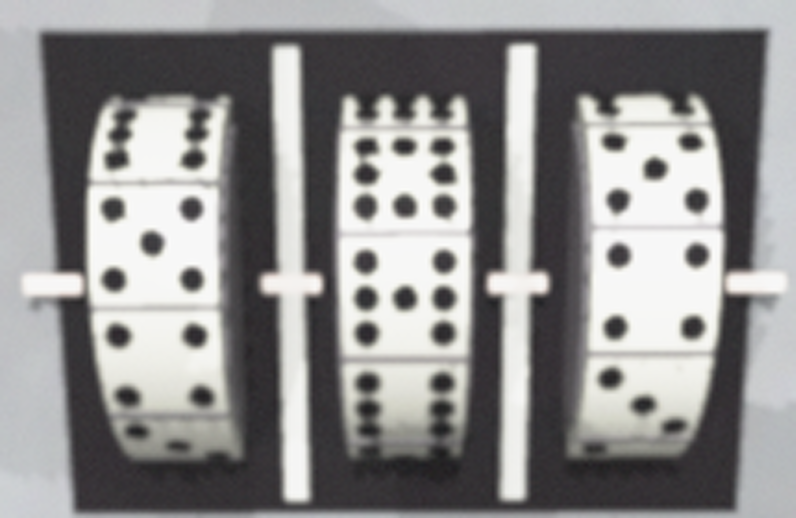

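```bash
python3 - <<'E'
from an import *
f=loadf("w4")
o=proj(f,tow([0,.083,.002]))[1]-(40-.37+284/3.7); print('off',o)
digs("w4",150,40,3.7,[("M",405,128,8.5),("M",405,233,7.5),("M",405,358,6.5),("L",650,125,5.5),("L",655,227,4.5),("L",650,354,3.5),("L",650,440,2.5),("R",160,183,5.5),("R",160,308,4.5),("R",160,415,3.5)],o)
go([.008,-.0125,.0275])
E
```

```text
off 0.9328902511903294
M 8.5 7.022 phi -0.93 y 27.3
M 7.5 7.052 phi -0.28 y 27.2
M 6.5 7.055 phi 0.35 y 27.3
L 5.5 3.982 phi -0.95 y 67.8
L 4.5 4.006 phi -0.31 y 67.1
L 3.5 4.022 phi 0.33 y 67.4
L 2.5 4.052 phi 0.98 y 70.5
R 5.5 4.627 phi -0.55 y -12.1
R 4.5 4.637 phi 0.09 y -12.2
R 3.5 4.648 phi 0.72 y -14.6
t 18.075 tip now(con mm) [62.88 26.46 60.83] F [0.59 0.43 0.21] slide [-1.534 -2.212 -1.333]
```

```bash
python3 - <<'E'
from an import *
go([.0065,-.0122,.0275])
E
```

```text
t 18.075 tip now(con mm) [62.88 26.46 60.83] F [0.59 0.43 0.21] slide [-1.595 -2.221 -1.333]
```

>>> {"fn": "send_rows", "kwargs": {"steps": [{"slide": [-0.4,-0.6,0],"rotation": [0,0,0]},{"slide": [-1.0,-1.5,-0.1],"rotation": [0,0,0]},{"slide": [-1.5,-2.1,-0.6],"rotation": [0,0,0]},{"slide": [-1.595,-2.22,-1],"rotation": [0,0,0]},{"slide": [-1.595,-2.22,-1.2],"rotation": [0,0,0]},{"slide": [-1.595,-2.22,-1.32],"rotation": [0,0,0]},{"slide": [-1.595,-2.22,-1.34],"rotation": [0,0,0]},{"slide": [-1.595,-2.22,-1.36],"rotation": [0,0,0]}]}}

```text
time: 19.08
tool_pos: [0.544, -0.0342, 0.1222]
tool_rot: [[0.94, 0.003, -0.34], [0.34, -0.001, 0.94], [0.002, -1.0, -0.001]]
wrist_force: [-0.2, -0.2, 0.4]
finger_gap: 0.0006
```

>>> {"fn": "send_rows", "kwargs": {"steps": [{"slide": [0,0,-0.02],"rotation": [0,0,0]}]}}

```text
time: 19.2
tool_pos: [0.5441, -0.0341, 0.1218]
tool_rot: [[0.94, 0.003, -0.341], [0.341, -0.001, 0.94], [0.002, -1.0, -0.002]]
wrist_force: [0.2, 0.0, -0.0]
finger_gap: 0.0008
```

>>> {"fn": "send_rows", "kwargs": {"steps": [{"slide": [0,0,-0.015],"rotation": [0,0,0]}]}}

```text
time: 19.32
tool_pos: [0.5441, -0.034, 0.1215]
tool_rot: [[0.94, 0.003, -0.341], [0.341, -0.001, 0.94], [0.003, -1.0, -0.002]]
wrist_force: [0.3, -0.1, -0.9]
finger_gap: 0.0006
```

>>> {"fn": "send_rows", "kwargs": {"steps": [{"slide": [0,0,-0.015],"rotation": [0,0,0]}]}}

```text
time: 19.45
tool_pos: [0.5442, -0.034, 0.1212]
tool_rot: [[0.94, 0.003, -0.341], [0.341, -0.001, 0.94], [0.003, -1.0, -0.002]]
wrist_force: [-0.4, 0.4, 3.5]
finger_gap: 0.0003
```

>>> {"fn": "send_rows", "kwargs": {"steps": [{"slide": [0,0,-0.015],"rotation": [0,0,0]}]}}

```text
time: 19.58
tool_pos: [0.5442, -0.034, 0.1211]
tool_rot: [[0.94, 0.004, -0.341], [0.341, -0.001, 0.94], [0.003, -1.0, -0.002]]
wrist_force: [-1.9, 0.3, 7.3]
finger_gap: 0.0003
```

>>> {"fn": "send_rows", "kwargs": {"steps": [{"slide": [-0.06,-0.022,-0.02],"rotation": [0,0,0]},{"slide": [-0.14,-0.051,-0.02],"rotation": [0,0,0]},{"slide": [-0.22,-0.08,-0.02],"rotation": [0,0,0]},{"slide": [-0.3,-0.109,-0.02],"rotation": [0,0,0]},{"slide": [-0.38,-0.138,-0.02],"rotation": [0,0,0]},{"slide": [-0.46,-0.167,-0.02],"rotation": [0,0,0]},{"slide": [-0.5,-0.181,-0.02],"rotation": [0,0,0]},{"slide": [-0.5,-0.181,-0.02],"rotation": [0,0,0]}]}}

```text
time: 20.58
tool_pos: [0.5321, -0.0385, 0.1211]
tool_rot: [[0.94, 0.005, -0.341], [0.341, -0.001, 0.94], [0.004, -1.0, -0.002]]
wrist_force: [-0.1, 2.0, 6.3]
finger_gap: 0.0004
```

>>> {"fn": "send_rows", "kwargs": {"steps": [{"slide": [0,0,0.08],"rotation": [0,0,0]},{"slide": [0,0,0.2],"rotation": [0,0,0]},{"slide": [0.3,0.11,0.2],"rotation": [0,0,0]},{"slide": [0.5,0.181,0.2],"rotation": [0,0,0]},{"slide": [0.5,0.181,0.12],"rotation": [0,0,0]},{"slide": [0.5,0.181,0.06],"rotation": [0,0,0]},{"slide": [0.5,0.181,0.02],"rotation": [0,0,0]},{"slide": [0.5,0.181,0.01],"rotation": [0,0,0]}]}}

```text
time: 21.58
tool_pos: [0.5445, -0.034, 0.1213]
tool_rot: [[0.94, 0.005, -0.34], [0.34, -0.001, 0.94], [0.004, -1.0, -0.002]]
wrist_force: [0.5, 0.0, 0.6]
finger_gap: 0.0003
```

>>> {"fn": "send_rows", "kwargs": {"steps": [{"slide": [0,0,-0.02],"rotation": [0,0,0]}]}}

```text
time: 21.7
tool_pos: [0.5445, -0.034, 0.1211]
tool_rot: [[0.94, 0.005, -0.34], [0.34, -0.001, 0.94], [0.004, -1.0, -0.002]]
wrist_force: [-2.6, 1.5, 8.1]
finger_gap: 0.0007
```

>>> {"fn": "send_rows", "kwargs": {"steps": [{"slide": [-0.06,-0.022,-0.02],"rotation": [0,0,0]},{"slide": [-0.14,-0.051,-0.02],"rotation": [0,0,0]},{"slide": [-0.22,-0.08,-0.02],"rotation": [0,0,0]},{"slide": [-0.3,-0.109,-0.02],"rotation": [0,0,0]},{"slide": [-0.38,-0.138,-0.02],"rotation": [0,0,0]},{"slide": [-0.46,-0.167,-0.02],"rotation": [0,0,0]},{"slide": [-0.51,-0.185,-0.02],"rotation": [0,0,0]},{"slide": [-0.51,-0.185,-0.02],"rotation": [0,0,0]}]}}

```text
time: 22.7
tool_pos: [0.5321, -0.0386, 0.1211]
tool_rot: [[0.94, 0.006, -0.34], [0.34, -0.001, 0.94], [0.006, -1.0, -0.003]]
wrist_force: [-0.2, 1.2, 5.7]
finger_gap: 0.0001
```

>>> {"fn": "send_rows", "kwargs": {"steps": [{"slide": [0,0,0.08],"rotation": [0,0,0]},{"slide": [0,0,0.2],"rotation": [0.01,0.06,0]},{"slide": [0.3,0.11,0.2],"rotation": [0.01,0.06,0]},{"slide": [0.5,0.181,0.2],"rotation": [0.01,0.06,0]},{"slide": [0.5,0.181,0.12],"rotation": [0.01,0.06,0]},{"slide": [0.5,0.181,0.06],"rotation": [0.01,0.06,0]},{"slide": [0.5,0.181,0.02],"rotation": [0.01,0.06,0]},{"slide": [0.5,0.181,0.01],"rotation": [0.01,0.06,0]}]}}

```text
time: 23.7
tool_pos: [0.5444, -0.0341, 0.1213]
tool_rot: [[0.94, 0.001, -0.34], [0.34, 0.0, 0.94], [0.001, -1.0, 0.0]]
wrist_force: [0.3, 0.1, 0.8]
finger_gap: 0.0008
```

>>> {"fn": "send_rows", "kwargs": {"steps": [{"slide": [0,0,-0.02],"rotation": [0,0,0]}]}}

```text
time: 23.82
tool_pos: [0.5445, -0.0341, 0.1211]
tool_rot: [[0.94, 0.001, -0.34], [0.34, 0.0, 0.94], [0.001, -1.0, -0.0]]
wrist_force: [-2.0, 1.3, 8.5]
finger_gap: 0.0003
```

>>> {"fn": "send_rows", "kwargs": {"steps": [{"slide": [-0.06,-0.022,-0.02],"rotation": [0,0,0]},{"slide": [-0.14,-0.051,-0.02],"rotation": [0,0,0]},{"slide": [-0.22,-0.08,-0.02],"rotation": [0,0,0]},{"slide": [-0.3,-0.109,-0.02],"rotation": [0,0,0]},{"slide": [-0.38,-0.138,-0.02],"rotation": [0,0,0]},{"slide": [-0.46,-0.167,-0.02],"rotation": [0,0,0]},{"slide": [-0.51,-0.185,-0.02],"rotation": [0,0,0]},{"slide": [-0.51,-0.185,-0.02],"rotation": [0,0,0]},{"slide": [-0.51,-0.185,0.08],"rotation": [0,0,0]},{"slide": [-0.51,-0.185,0.22],"rotation": [0,0,0]},{"slide": [-0.1,-0.0,0.9],"rotation": [0,0,0]},{"slide": [0.8,0.6,1.4],"rotation": [0,0,0]},{"slide": [1.4,1.5,1.4],"rotation": [0,0,0]},{"slide": [1.58,2.2,1.4],"rotation": [0,0,0]},{"slide": [1.58,2.2,1.4],"rotation": [0,0,0]},{"slide": [1.58,2.2,1.4],"rotation": [0,0,0]}]}}

```text
time: 25.82
tool_pos: [0.5834, 0.0206, 0.1559]
tool_rot: [[0.94, 0.0, -0.34], [0.34, 0.0, 0.94], [0.0, -1.0, 0.0]]
wrist_force: [-0.8, -1.4, -0.7]
finger_gap: 0.0003
```

```bash
python3 look.py w5; python3 - <<'E'
from an import *
f=loadf("w5")
im=f["img"][40:180,150:365]
cv2.imwrite("pics/w5z.png",cv2.resize(im,None,fx=3.7,fy=3.7,interpolation=cv2.INTER_CUBIC))
E
```

```text
time 25.825
tool_pos [0.5834, 0.0206, 0.1559]
wrist_force [-0.7949, -1.4091, -0.7001]
finger_gap 0.0003
[[0.94, 0.0, -0.34], [0.34, 0.0, 0.94], [0.0, -1.0, 0.0]]
```

View pics/w5z.png

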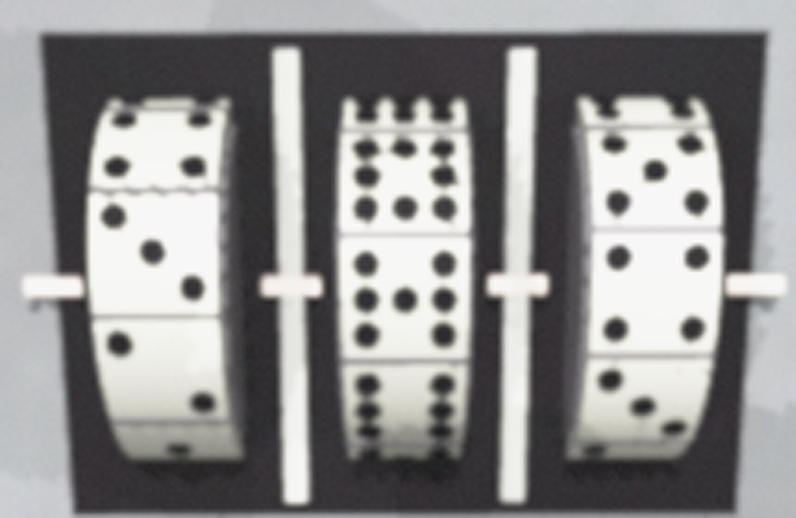

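```bash
python3 - <<'E'
from an import *
f=loadf("w5")
o=proj(f,tow([0,.083,.002]))[1]-(40-.37+285.5/3.7); print('off',o)
digs("w5",150,40,3.7,[("M",405,130,8.5),("M",405,234,7.5),("M",405,360,6.5),("L",655,229,4.5),("L",650,355,3.5),("R",160,190,3.5),("R",160,316,2.5),("R",160,421,1.5)],o)
go([.0065,-.0122,.0275])
E
```

```text
off 1.0701369781262713
M 8.5 7.031 phi -0.92 y 27.3
M 7.5 7.05 phi -0.28 y 27.2
M 6.5 7.063 phi 0.35 y 27.2
L 4.5 4.01 phi -0.31 y 67.1
L 3.5 4.019 phi 0.33 y 67.4
R 3.5 2.681 phi -0.51 y -12.1
R 2.5 2.693 phi 0.12 y -12.3
R 1.5 2.716 phi 0.76 y -14.8
t 25.875 tip now(con mm) [62.54 25.95 60.79] F [ 0.29  0.06 -1.14] slide [-1.589 -2.197 -1.332]
```

>>> {"fn": "send_rows", "kwargs": {"steps": [{"slide": [-0.4,-0.6,0],"rotation": [0,0,0]},{"slide": [-1.0,-1.5,-0.1],"rotation": [0,0,0]},{"slide": [-1.5,-2.1,-0.6],"rotation": [0,0,0]},{"slide": [-1.575,-2.19,-1],"rotation": [0,0,0]},{"slide": [-1.575,-2.19,-1.2],"rotation": [0,0,0]},{"slide": [-1.575,-2.19,-1.32],"rotation": [0,0,0]},{"slide": [-1.575,-2.19,-1.36],"rotation": [0,0,0]},{"slide": [-1.575,-2.19,-1.37],"rotation": [0,0,0]}]}}

```text
time: 26.88
tool_pos: [0.5443, -0.0341, 0.1218]
tool_rot: [[0.94, 0.001, -0.34], [0.34, 0.0, 0.94], [0.001, -1.0, -0.0]]
wrist_force: [0.3, -0.5, -0.4]
finger_gap: 0.0002
```

>>> {"fn": "send_rows", "kwargs": {"steps": [{"slide": [0,0,-0.015],"rotation": [0,0,0]}]}}

```text
time: 27.0
tool_pos: [0.5444, -0.0339, 0.1216]
tool_rot: [[0.94, 0.001, -0.341], [0.341, 0.0, 0.94], [0.001, -1.0, -0.0]]
wrist_force: [0.1, 0.8, 0.8]
finger_gap: 0.0005
```

>>> {"fn": "send_rows", "kwargs": {"steps": [{"slide": [0,0,-0.015],"rotation": [0,0,0]}]}}

```text
time: 27.12
tool_pos: [0.5445, -0.0338, 0.1213]
tool_rot: [[0.94, 0.001, -0.341], [0.341, 0.0, 0.94], [0.001, -1.0, -0.0]]
wrist_force: [-0.0, 0.0, -0.2]
finger_gap: -0.0001
```

>>> {"fn": "send_rows", "kwargs": {"steps": [{"slide": [0,0,-0.024],"rotation": [0,0,0]},{"slide": [-0.06,-0.022,-0.024],"rotation": [0,0,0]},{"slide": [-0.14,-0.051,-0.024],"rotation": [0,0,0]},{"slide": [-0.22,-0.08,-0.024],"rotation": [0,0,0]},{"slide": [-0.3,-0.109,-0.024],"rotation": [0,0,0]},{"slide": [-0.38,-0.138,-0.024],"rotation": [0,0,0]},{"slide": [-0.46,-0.167,-0.024],"rotation": [0,0,0]},{"slide": [-0.53,-0.192,-0.024],"rotation": [0,0,0]},{"slide": [-0.53,-0.192,-0.024],"rotation": [0,0,0]}]}}

```text
time: 28.25
tool_pos: [0.5315, -0.0387, 0.1211]
tool_rot: [[0.94, 0.002, -0.341], [0.341, -0.0, 0.94], [0.002, -1.0, -0.001]]
wrist_force: [0.0, 1.0, 6.4]
finger_gap: 0.0004
```

>>> {"fn": "send_rows", "kwargs": {"steps": [{"slide": [0,0,0.08],"rotation": [0,0,0]},{"slide": [0,0,0.25],"rotation": [0,0,0]}]}}

```text
time: 28.5
tool_pos: [0.5312, -0.0387, 0.1273]
tool_rot: [[0.94, 0.001, -0.341], [0.341, -0.0, 0.94], [0.001, -1.0, -0.001]]
wrist_force: [-0.5, -0.4, 0.2]
finger_gap: 0.0005
```

```bash
python3 - <<'E'
from an import *
go([.003,.0275,.0272])
E
```

```text
t 28.5 tip now(con mm) [ -6.73 -11.82  32.13] F [-0.55 -0.4   0.2 ] slide [-0.169  1.611 -0.197]
```

Now the small mend of the middle wheel (about −1 mm).

>>> {"fn": "send_rows", "kwargs": {"steps": [{"slide": [0,0.2,0.2],"rotation": [0,0,0]},{"slide": [-0.1,0.8,0.2],"rotation": [0,0,0]},{"slide": [-0.17,1.5,0.2],"rotation": [0,0,0]},{"slide": [-0.17,1.61,0.1],"rotation": [0,0,0]},{"slide": [-0.17,1.61,-0.08],"rotation": [0,0,0]},{"slide": [-0.17,1.61,-0.19],"rotation": [0,0,0]},{"slide": [-0.17,1.61,-0.22],"rotation": [0,0,0]},{"slide": [-0.17,1.61,-0.22],"rotation": [0,0,0]}]}}

```text
time: 29.5
tool_pos: [0.5269, 0.0013, 0.1217]
tool_rot: [[0.94, 0.001, -0.34], [0.34, 0.0, 0.94], [0.001, -1.0, -0.0]]
wrist_force: [-0.1, 0.2, -0.3]
finger_gap: 0.0004
```

>>> {"fn": "send_rows", "kwargs": {"steps": [{"slide": [0,0,-0.018],"rotation": [0,0,0]}]}}

```text
time: 29.62
tool_pos: [0.527, 0.0011, 0.1213]
tool_rot: [[0.94, 0.001, -0.34], [0.34, -0.0, 0.94], [0.001, -1.0, -0.0]]
wrist_force: [-0.4, 0.2, 0.0]
finger_gap: 0.0006
```

>>> {"fn": "send_rows", "kwargs": {"steps": [{"slide": [0,0,-0.018],"rotation": [0,0,0]}]}}

```text
time: 29.75
tool_pos: [0.5271, 0.0011, 0.1211]
tool_rot: [[0.94, 0.002, -0.34], [0.34, -0.0, 0.94], [0.001, -1.0, -0.001]]
wrist_force: [-2.6, 0.2, 6.3]
finger_gap: 0.0003
```

>>> {"fn": "send_rows", "kwargs": {"steps": [{"slide": [-0.02,-0.007,-0.02],"rotation": [0,0,0]},{"slide": [-0.045,-0.016,-0.02],"rotation": [0,0,0]},{"slide": [-0.052,-0.018,-0.02],"rotation": [0,0,0]},{"slide": [-0.052,-0.018,-0.02],"rotation": [0,0,0]},{"slide": [-0.052,-0.018,0.08],"rotation": [0,0,0]},{"slide": [-0.052,-0.018,0.25],"rotation": [0,0,0]},{"slide": [0.5,0.2,1],"rotation": [0,0,0]},{"slide": [1.5,0.5,1.4],"rotation": [0,0,0]},{"slide": [2.2,0.75,1.4],"rotation": [0,0,0]},{"slide": [2.3,0.8,1.4],"rotation": [0,0,0]},{"slide": [2.3,0.8,1.4],"rotation": [0,0,0]}]}}

```text
time: 31.12
tool_pos: [0.5839, 0.021, 0.1558]
tool_rot: [[0.94, 0.001, -0.34], [0.34, 0.0, 0.94], [0.001, -1.0, -0.0]]
wrist_force: [0.5, -0.0, -0.1]
finger_gap: 0.0005
```

```bash
python3 look.py w6; python3 - <<'E'
from an import *
f=loadf("w6")
im=f["img"][40:180,150:365]
cv2.imwrite("pics/w6z.png",cv2.resize(im,None,fx=3.7,fy=3.7,interpolation=cv2.INTER_CUBIC))
E
```

```text
time 31.125
tool_pos [0.5839, 0.021, 0.1558]
wrist_force [0.5326, -0.04, -0.0695]
finger_gap 0.0005
[[0.94, 0.001, -0.34], [0.34, 0.0, 0.94], [0.001, -1.0, -0.0]]
```

View pics/w6z.png

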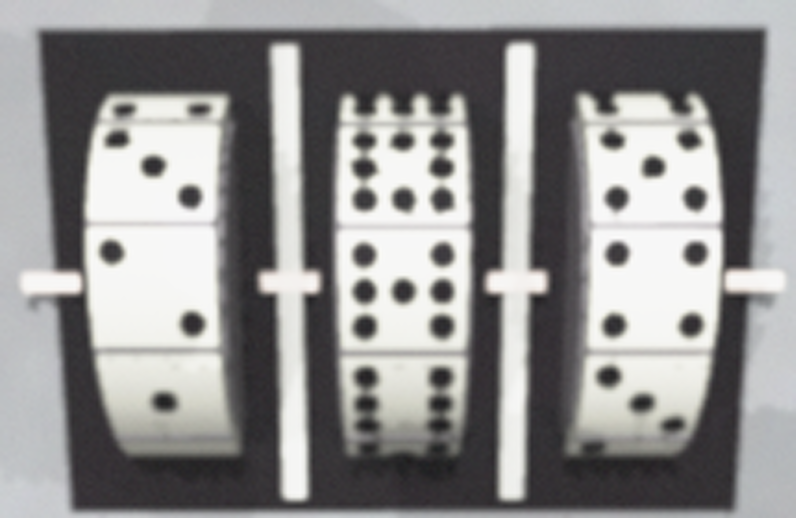

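View pics/w6.png

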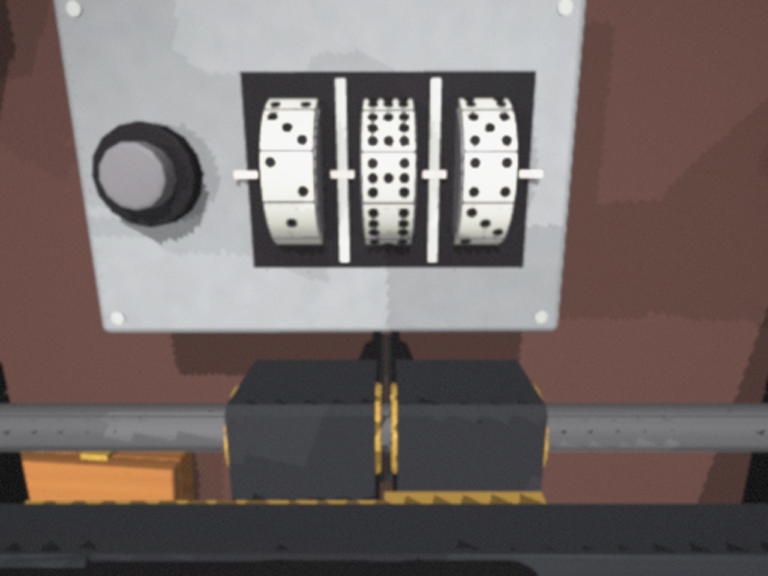

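```bash
python3 - <<'E'
from an import *
f=loadf("w6")
o=proj(f,tow([0,.083,.002]))[1]-(40-.37+282.5/3.7); print('off',o)
digs("w6",150,40,3.7,[("M",405,124,8.5),("M",405,226,7.5),("M",405,352,6.5),("L",655,224,4.5),("L",650,350,3.5),("R",150,121,3.5),("R",150,222,2.5),("R",160,350,1.5)],o)
def cap(f,roi):
    x0,x1,y0,y1=roi; im=f["img"][y0:y1,x0:x1].astype(int)
    m=(abs(im[...,2]-im[...,1])<60)&(im.max(2)>100)
    m=m.astype(np.uint8); n,l,st,ce=cv2.connectedComponentsWithStats(m)
    for i in range(1,n):
        if st[i,4]>150: print('cap',st[i],ce[i]+[x0,y0])
cap(f,(50,145,75,155)); g=loadf("w1"); cap(g,(115,175,75,135))
for F,uv in((f,(87.7,116.5)),(g,(140.3,105.3))):
  for z in(.01,.015,.02,.025,.03): print(z,(toc(onz(F,np.array(uv)+[0,1],ZT+z))*1000).round(1))
E
```

```text
off 0.9400125824793406
M 8.5 6.993 phi -0.95 y 27.5
M 7.5 7.013 phi -0.31 y 27.5
M 6.5 7.02 phi 0.33 y 27.5
L 4.5 3.998 phi -0.32 y 67.3
L 3.5 4.003 phi 0.32 y 67.5
R 3.5 1.945 phi -0.98 y -14.7
R 2.5 1.98 phi -0.33 y -13.2
R 1.5 2.002 phi 0.32 y -12.6
cap [   0    0   95   80 3575] [ 95.67552448 112.90797203]
cap [  16   19   45   46 1618] [ 87.86217553 116.12731768]
cap [   0    0   60   60 1823] [143.67196928 103.83269336]
cap [ 10  15  31  31 775] [140.35225806 104.89290323]
0.01 [  0.  -81.9  10. ]
0.015 [ -0.2 -79.4  15. ]
0.02 [ -0.4 -77.   20. ]
0.025 [ -0.6 -74.6  25. ]
0.03 [ -0.7 -72.1  30. ]
0.01 [  0.3 -79.9  10. ]
0.015 [  0.2 -78.3  15. ]
0.02 [  0.2 -76.6  20. ]
0.025 [  0.2 -74.9  25. ]
0.03 [  0.2 -73.3  30. ]
```

```bash
python3 - <<'E'
from an import *
go([-.0003,-.0755,.040]);go([-.0003,-.0755,.029])
E
```

```text
t 31.175 tip now(con mm) [63.01 26.37 60.7 ] F [0.94 0.33 0.42] slide [-0.996 -4.693 -0.828]
t 31.175 tip now(con mm) [63.01 26.37 60.7 ] F [0.94 0.33 0.42] slide [-0.996 -4.693 -1.268]
```

>>> {"fn": "send_rows", "kwargs": {"steps": [{"slide": [-0.15,-0.8,0.2],"rotation": [0,0,0]},{"slide": [-0.45,-2.2,0.2],"rotation": [0,0,0]},{"slide": [-0.8,-3.7,0.2],"rotation": [0,0,0]},{"slide": [-0.996,-4.55,0],"rotation": [0,0,0]},{"slide": [-0.996,-4.69,-0.5],"rotation": [0,0,0]},{"slide": [-0.996,-4.69,-0.83],"rotation": [0,0,0]},{"slide": [-0.996,-4.69,-1.0],"rotation": [0,0,0]},{"slide": [-0.996,-4.69,-1.1],"rotation": [0,0,0]},{"slide": [-0.996,-4.69,-1.15],"rotation": [0,0,0]}]}}

```text
time: 32.3
tool_pos: [0.559, -0.0959, 0.1271]
tool_rot: [[0.94, 0.001, -0.341], [0.341, -0.0, 0.94], [0.001, -1.0, -0.0]]
wrist_force: [0.9, 0.2, 0.6]
finger_gap: 0.0004
```

```bash
python3 look.py w7; python3 - <<'E'
from an import *
go([-.0003,-.0755,.024])
f=cams.grab_frame("scene"); cv2.imwrite("pics/s7z.png",cv2.resize(f["img"][110:220,210:340],None,fx=5,fy=5,interpolation=cv2.INTER_CUBIC))
E
```

```text
time 32.3
tool_pos [0.559, -0.0959, 0.1271]
wrist_force [0.8868, 0.1946, 0.5516]
finger_gap 0.0004
[[0.94, 0.001, -0.341], [0.341, -0.0, 0.94], [0.001, -1.0, -0.0]]
t 32.35 tip now(con mm) [ -0.1  -75.1   31.83] F [-0.8  -0.3   0.43] slide [-0.002 -0.018 -0.313]
```

View pics/w7.png

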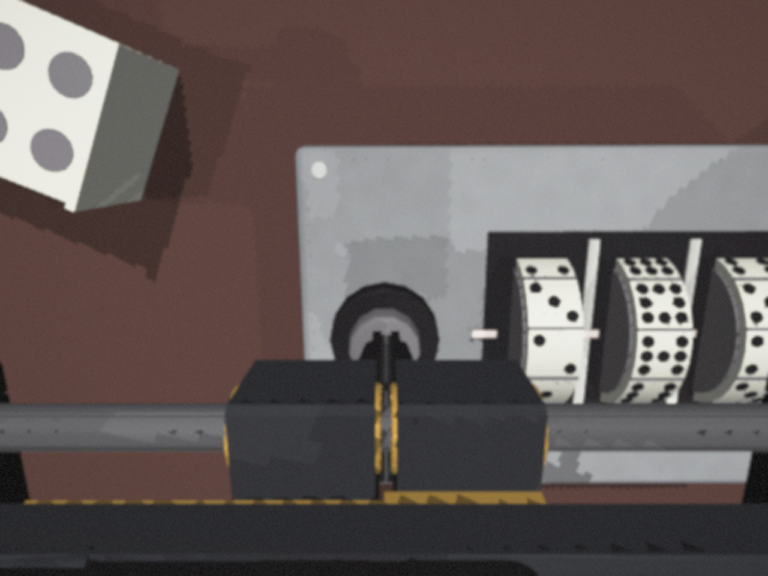

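View pics/s7z.png

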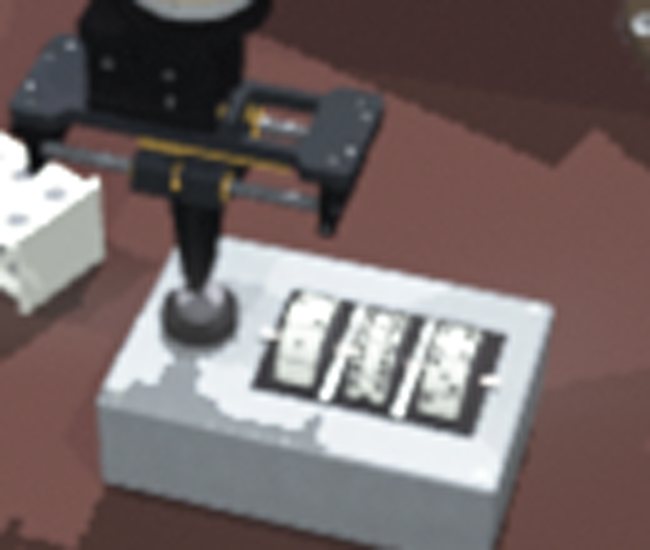

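>>> {"fn": "send_rows", "kwargs": {"steps": [{"slide": [0,0,-0.06],"rotation": [0,0,0]},{"slide": [0,0,-0.12],"rotation": [0,0,0]},{"slide": [0,0,-0.16],"rotation": [0,0,0]},{"slide": [0,0,-0.18],"rotation": [0,0,0]}]}}

```text
time: 32.9
tool_pos: [0.559, -0.0961, 0.1226]
tool_rot: [[0.94, 0.001, -0.34], [0.34, 0.0, 0.94], [0.001, -1.0, -0.0]]
wrist_force: [-0.6, 0.1, 0.2]
finger_gap: 0.0004
```

>>> {"fn": "send_rows", "kwargs": {"steps": [{"slide": [0,0,-0.03],"rotation": [0,0,0]},{"slide": [0,0,-0.06],"rotation": [0,0,0]}]}}

```text
time: 33.15
tool_pos: [0.559, -0.0961, 0.1211]
tool_rot: [[0.94, 0.001, -0.34], [0.34, -0.0, 0.94], [0.001, -1.0, -0.0]]
wrist_force: [-0.0, -0.7, -1.1]
finger_gap: 0.0004
```

>>> {"fn": "send_rows", "kwargs": {"steps": [{"slide": [0,0,-0.03],"rotation": [0,0,0]},{"slide": [0,0,-0.06],"rotation": [0,0,0]}]}}

```text
time: 33.4
tool_pos: [0.559, -0.0961, 0.1195]
tool_rot: [[0.94, 0.001, -0.34], [0.34, -0.0, 0.94], [0.001, -1.0, -0.0]]
wrist_force: [-0.8, 0.1, -0.7]
finger_gap: 0.0006
```

>>> {"fn": "send_rows", "kwargs": {"steps": [{"slide": [0,0,-0.03],"rotation": [0,0,0]},{"slide": [0,0,-0.05],"rotation": [0,0,0]}]}}

```text
time: 33.65
tool_pos: [0.5589, -0.0961, 0.1182]
tool_rot: [[0.94, 0.001, -0.34], [0.34, 0.0, 0.94], [0.001, -1.0, -0.0]]
wrist_force: [0.3, -0.5, 0.4]
finger_gap: 0.0005
```

>>> {"fn": "send_rows", "kwargs": {"steps": [{"slide": [0,0,-0.03],"rotation": [0,0,0]},{"slide": [0,0,-0.04],"rotation": [0,0,0]}]}}

```text
time: 33.9
tool_pos: [0.5589, -0.0961, 0.1172]
tool_rot: [[0.94, 0.001, -0.34], [0.34, -0.0, 0.94], [0.001, -1.0, -0.0]]
wrist_force: [-0.4, 0.0, 1.1]
finger_gap: 0.0001
```

>>> {"fn": "send_rows", "kwargs": {"steps": [{"slide": [0,0,-0.03],"rotation": [0,0,0]},{"slide": [0,0,-0.04],"rotation": [0,0,0]}]}}

```text
time: 34.15
tool_pos: [0.559, -0.0961, 0.1163]
tool_rot: [[0.94, 0.001, -0.34], [0.34, -0.0, 0.94], [0.001, -1.0, -0.0]]
wrist_force: [-0.9, 0.1, 2.4]
finger_gap: 0.0004
```

>>> {"fn": "send_rows", "kwargs": {"steps": [{"slide": [0,0,-0.03],"rotation": [0,0,0]},{"slide": [0,0,-0.04],"rotation": [0,0,0]}]}}

```text
time: 34.4
tool_pos: [0.559, -0.0961, 0.1153]
tool_rot: [[0.94, 0.001, -0.34], [0.34, -0.0, 0.94], [0.001, -1.0, -0.0]]
wrist_force: [-0.5, 0.2, 2.5]
finger_gap: 0.0005
```

>>> {"fn": "send_rows", "kwargs": {"steps": [{"slide": [0,0,-0.03],"rotation": [0,0,0]},{"slide": [0,0,-0.05],"rotation": [0,0,0]}]}}

```text
time: 34.65
tool_pos: [0.5589, -0.0961, 0.114]
tool_rot: [[0.94, 0.001, -0.34], [0.34, -0.0, 0.94], [0.001, -1.0, -0.0]]
wrist_force: [-1.2, 0.4, 3.0]
finger_gap: 0.0006
```

>>> {"fn": "send_rows", "kwargs": {"steps": [{"slide": [0,0,-0.03],"rotation": [0,0,0]}]}}

```text
time: 34.78
tool_pos: [0.559, -0.0961, 0.1133]
tool_rot: [[0.94, 0.001, -0.34], [0.34, -0.0, 0.94], [0.001, -1.0, -0.0]]
wrist_force: [-0.5, -0.1, 3.6]
finger_gap: 0.0003
```

>>> {"fn": "send_rows", "kwargs": {"steps": [{"slide": [0,0,-0.03],"rotation": [0,0,0]}]}}

```text
time: 34.9
tool_pos: [0.559, -0.0961, 0.1126]
tool_rot: [[0.94, 0.001, -0.34], [0.34, -0.0, 0.94], [0.001, -1.0, -0.0]]
wrist_force: [-0.5, 0.4, 4.2]
finger_gap: 0.0005
```

>>> {"fn": "send_rows", "kwargs": {"steps": [{"slide": [0,0,-0.03],"rotation": [0,0,0]}]}}

```text
time: 35.02
tool_pos: [0.559, -0.0961, 0.1118]
tool_rot: [[0.94, 0.001, -0.34], [0.34, -0.0, 0.94], [0.001, -1.0, -0.0]]
wrist_force: [-1.8, 0.1, 3.6]
finger_gap: 0.0006
```

>>> {"fn": "send_rows", "kwargs": {"steps": [{"slide": [0,0,-0.022],"rotation": [0,0,0]}]}}

```text
time: 35.15
tool_pos: [0.559, -0.0961, 0.1113]
tool_rot: [[0.94, 0.001, -0.34], [0.34, -0.0, 0.94], [0.001, -1.0, -0.0]]
wrist_force: [-1.1, 0.4, 5.4]
finger_gap: 0.0004
```

>>> {"fn": "send_rows", "kwargs": {"steps": [{"slide": [0,0,-0.022],"rotation": [0,0,0]}]}}

```text
time: 35.28
tool_pos: [0.559, -0.0961, 0.1111]
tool_rot: [[0.94, 0.001, -0.34], [0.34, -0.0, 0.94], [0.001, -1.0, -0.001]]
wrist_force: [-3.3, 0.2, 13.1]
finger_gap: 0.0003
```

>>> {"fn": "send_rows", "kwargs": {"steps": [{"slide": [0,0,-0.022],"rotation": [0,0,0]}]}}

```text
time: 35.4
tool_pos: [0.559, -0.0961, 0.1111]
tool_rot: [[0.94, 0.001, -0.34], [0.34, -0.0, 0.94], [0.001, -1.0, -0.001]]
wrist_force: [-3.7, 1.5, 12.0]
finger_gap: 0.0001
```

>>> {"fn": "send_rows", "kwargs": {"steps": [{"slide": [0,0,0.06],"rotation": [0,0,0]},{"slide": [0,0,0.2],"rotation": [0,0,0]},{"slide": [0,0,0.4],"rotation": [0,0,0]},{"slide": [0,0,1],"rotation": [0,0,0]},{"slide": [0.3,1.4,2],"rotation": [0,0,0]},{"slide": [0.6,3,2.2],"rotation": [0,0,0]},{"slide": [0.98,4.5,2.2],"rotation": [0,0,0]},{"slide": [1.0,4.7,2.2],"rotation": [0,0,0]},{"slide": [1.0,4.7,2.2],"rotation": [0,0,0]}]}}

```text
time: 36.52
tool_pos: [0.5839, 0.0213, 0.1665]
tool_rot: [[0.94, 0.002, -0.341], [0.341, -0.0, 0.94], [0.001, -1.0, -0.001]]
wrist_force: [0.4, -0.0, -0.6]
finger_gap: 0.0001
```

```bash
python3 look.py w8; python3 - <<'E'
from an import *
for n in("scene","top"):
    f=cams.grab_frame(n); cv2.imwrite(f"pics/{n}8.png",f["img"])
E
```

```text
time 36.525
tool_pos [0.5839, 0.0213, 0.1665]
wrist_force [0.3805, -0.0262, -0.5998]
finger_gap 0.0001
[[0.94, 0.002, -0.341], [0.341, -0.0, 0.94], [0.001, -1.0, -0.001]]
```

View pics/w8.png

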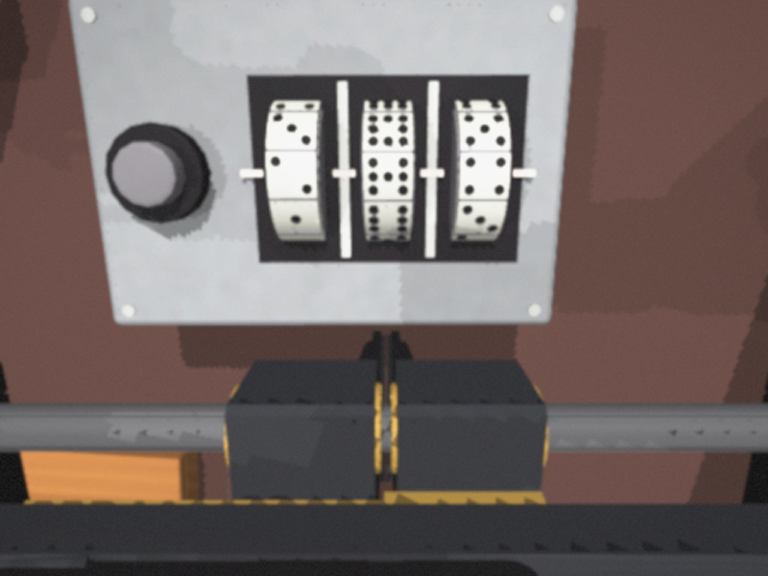

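View pics/top8.png

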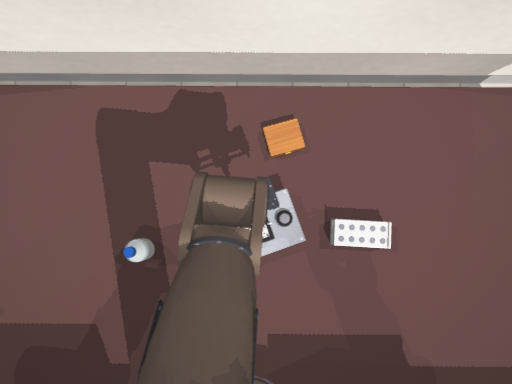

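The code still reads 4‑7‑2 with the ticks centred (row ~173). The button is up again (cap at 143,174), and the bottle, rack and box are at the same pixels as at the start.

```bash
python3 -c "
from plant import env
print(env.job_done(), env.sense()['time'])"
```

```text
the job is handed in; nothing more can be done
the job is handed in; nothing more can be done
```

The timer is set to 4‑7‑2, and the load button was pressed fully down once and let back up. I handed the job in at about 37 s, with the tool standing clear of the timer.

- **Wheels:** I drew each one round with the shut fingertips, at most about 10 N in any reading. The last measurement before the press gave 4.00, 7.01 and 1.99 digits. The picture after the press shows the same digits against the centre ticks.
- **Button:** The force rose as a spring to about 5 N, then jumped to 13 N at the hard stop, 6 mm or a little more below the first touch. I took this as fully down. The wrist view afterwards shows the cap standing up again.
- **Forces:** The highest wrist reading was about 13–14 N. Force was only reported at the end of each call, so brief peaks within a call were not seen.
- **Bystanders:** In the top view the bottle, tube rack and slide box look to be at the same pixels as at the start; I compared these by eye.
- **Disagreement:** The wrist camera put the timer's centre ticks about 1 pixel (0.6 mm) off my pose estimate. I corrected the digit readings to the ticks, and the remaining uncertainty is about 0.03 digit.

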